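# Clamp the gel tray in its caster

### The arm

A 6-joint arm with a two-finger parallel gripper is mounted at the origin on a cart in front of the work surface, level with it; the furniture and walls round the work are solid. World frame = base frame: x ahead of the robot, y to its left, z up, the work surface at z = 0. Lengths are in m, angles in degrees, forces in N, time in s.
With the tool pointing down it reaches from about 0.35 to 0.875 m from the base axis. Payload 4.2 kg.
Tool frame: the origin (TCP) lies between the finger pads; the fingertips stand 17 mm ahead of it and the grasp point (between the pads) lies 2 mm behind it; z points along the fingers, y is the line along which they close (so a half turn about z gives the same grasp; the last joint's range is limited). The gripper opens to 87 mm and grips with 3 to 60 N. Pads are 19 mm wide; open, the fingers measure 117 mm over their backs; the gripper's body (75 mm by 190 mm) begins 51 mm behind the grasp point.
Start: joints at [83.858, 22.042, 0.453, 0, -68.411, -14.817], TCP at [0.224, 0.584, 0.24] pointing down, gripper open.
Joint ranges: [-179.83, 179.83], [-69.29, 118.12], [-61.27, 80.66], [-181.25, 117.63], [-171.15, -9.14], [-177.46, 177.46]. Speed limits (degrees/s): [159.86, 159.86, 180, 180, 180, 180].

### API

Orientations are given as a 3x3 rotation matrix whose columns are the frame's x, y, z axes.
In Python, from station import r gives the robot as it stands.
- The arm moves only by the tool servo_tool, never from a script. Its argument "targets" is a list of rows, each a list of 5 numbers: the shift along the world's x, y, z in units of 30 mm (1.0 is 30 mm), then the turn about the world's z in rad, then the finger opening in mm, from 0 to 87. In form: [[x, y, z, turn, gripper], ...]. A call has exactly 5 rows; each row is the pose to reach, as a shift and turn from the pose commanded when the call began; what a row does not reach only later rows make up. A row lasts 1/12 s, in which the tool goes at most 41.7 mm and 7.16 degrees, less where a joint would pass 70% of its speed; a pose out of reach is approached as far as the arm can. A call with a gripper value outside its range is refused whole. The fingers move at their own pace and stop on an object; the grip force is fixed at half the most. Time passes only in rows, so rows that repeat a pose let the fingers close, or fill a call up. It gives the time, the measured TCP pose, the force, the opening and the grip force at its end, in the units of the state.
- r.sense(): the state, without advancing time (a new reading comes with each control period).
- r.capture(name): name is "scene" or "side" or "wrist"; returns a dict with "pixels" (384x512x3 uint8, red, green, blue), "fx", "fy", "cx", "cy" (pixels), "dist_coeffs" ([k1, k2, p1, p2, k3] as OpenCV has them; the pictures are not rectified), "world_from_camera" (4x4, takes a point from camera to world coordinates). Camera axes: x right, y down, z forward; pixel columns grow to the right and rows downward; lengths in m; the calibration is good to about 2 mm. A picture is of the moment at which its call begins. There is no depth.
- r.finish_job(): hands the job in; it is judged then, once.
The state is a dict: "time_s": time; "joints": joint angles; "joint_velocities": joint speeds; "effort": joint torques, N m; "tcp_pos": TCP position; "ee_rot": TCP orientation; "wrist_force": force on the tool from outside, world axes, zero at the start; "moment": the same for the moment, N m; "gripper_width": opening from 0.0 (shut) to 1.0 (fully open); "gripper_force": force on a finger pad.
Only numpy, scipy, OpenCV 4.12 (cv2) and the standard library are available. Lean on these libraries where they do the work, as an engineer would, in place of code of your own. Each camera call takes 0.05 s, during which the arm holds its last target. There are 200 camera calls.

### The job

Get the gel caster ready for pouring: set the gel tray down on the caster's bed between the two ribs, floor down, swing the end gate shut against it, hook the latch claw over the steel pin on the gate, then swing the lever down over centre until it lies flat, so that the spring of the claw clamps the tray tight between the gate and the end wall. Let go of everything and leave the other things on the bench where they are.

Things in the scene. Friction and masses are not known exactly. Their poses are not given: they have to be found in the camera images.
- caster: grey gel caster: a fixed slab 166 x 176 x 16 mm that carries an end wall, a gate and a latch. Origin: on the bench under the middle of the bed, z up; the slab reaches from x = -106 to +60 and y = -86 to +90 mm. The latch stands beside the bed, along the line x = -82 mm
- bed (a point): middle of the bed's surface, 16 mm above the bench; the caster's axes. The tray is to lie with its origin here, its length along y, between two low round-topped ribs (6 mm high, 60 mm long) that leave 69 mm between them in x, and between the gate's and the end wall's rubber faces, at y = -50 and +50 mm
- end_wall (a point): middle of the rubber face of the fixed end wall: y = +50 mm in the caster, 33 mm above the bench; the wall is 96 mm wide in x and 50 mm high
- gel_tray: loose gel tray of clear plastic with white-edged side walls, a channel open at both ends: 64 mm wide (its x), 100 mm long (its y), 26 mm high; floor 5 mm, side walls 5 mm thick; 0.11 kg. Origin: centre of its underside, z up. The same either way round. Can be gripped across its 64 mm width
- gate (a joint): end gate at the caster's -y end, on an upright hinge at the bed's +x side: 0 = shut against a tray that lies home at the end wall (it can go a little below 0 if nothing stops it), grows to 1.3 rad as its free end swings out to -y. Stays where it is left; pushing it shut also slides the tray home along the bed
- gate_hinge (a point): on the gate's hinge axis, at the pin's height: x = +50, y = -58, z = 40 mm in the caster. The gate is a bar 12 mm thick that reaches 110 mm from the axis, from 18 to 48 mm above the bench
- gate_outside (a point): on the outside face of the gate (the side to push to shut it), 60 mm from the hinge axis, 40 mm above the bench. This frame turns with the gate: -y is outward, x runs along the gate to the hinge
- gate_pin (a point): middle of the keeper, a steel pin of 8 mm diameter that sticks out 39 mm along -x from the gate's free end and ends in a 14 mm head; 132 mm from the hinge axis, 40 mm above the bench. With the gate shut it is at x = -82, y = -58 mm in the caster. This frame turns with the gate; -y is outward
- lever (a joint): latch lever, a 32 mm wide aluminium fork: 0 = shut, flat with its tail to the caster's +y; grows as the tail is raised, 1.57 = upright, 1.95 = stop, leaning to the gate. The claw's pivot is on it, 20 mm from its own (tail at angle a above +y: claw pivot at a - 0.2), so dead centre is at 0.2; below that the claw's tension holds it shut. Stays where left; 1 to 3 N at the tip turn it
- lever_pivot (a point): on the lever's pivot: x = -82, y = +22, z = 40 mm in the caster; the lever turns in the upright plane along the caster's y
- lever_tip (a point): top of the lever near its free end, 72 mm from the pivot, on the face that looks up when shut (towards the gate when the lever stands up), 10 mm off the line through the pivot; the lever ends 11 mm farther out
- claw (a joint): hinge of the claw on the lever; claw minus lever is the angle of the claw above the level, pointing to the gate (-y). It stands up at the start, held by a little friction; below about 0.9 rad it sinks by its own weight, until it lies on the pin or the slab. A push of 1 N on its back turns it down. It gets over the shut gate's pin if the lever is at 1.35 or more, and its weight keeps it there
- claw_head (a point): on the claw's back, the top face of its hook head, a steel block 22 mm wide (along x): 91 mm from the claw's pivot and 11 mm off the line through it. The pin seats under it, 95 mm from the claw's pivot. This frame's z is square to the back, its -y points along the claw to the lip
- claw_lip (a point): lower edge of the lip at the end of the claw's hook. Hooked, this edge is lower than the pin's axis and on the pin's outer side; the hook's mouth in front of the lip is 22 mm wide
- claw_spring (a joint): how far the spring-loaded hook is drawn out of the claw: 0 relaxed, up to 0.009 m; 5 N per mm. It is drawn 3 to 5 mm when the latch is shut on the pin with the tray clamped
- beaker: small empty glass beaker, 52 mm wide, 70 mm high, near the front edge at the right; bystander. Origin: centre of its underside
- timer: flat white bench timer, 62 x 62 x 19 mm; bystander. Origin: centre of its underside
- dish: round culture dish with lid, 57 mm wide, 14 mm high, between the caster and the tray; bystander. Origin: centre of its underside
- marker: marker pen 135 mm long near the front edge; bystander. Origin: middle of its underside
- tweezers: steel tweezers 120 mm long near the front edge; bystander. Origin: middle of the underside
- bottle: glass screw-cap bottle, 69 mm wide, 142 mm high, to the left behind; bystander. Origin: centre of its underside

How it is judged (in metres and radians):
On the way, in this order (a step that is already met when the one before it is completed fails the run):
1. the tray lies on the bed between the ribs, square to the caster (horizontal distance between gel_tray and bed below 0.03 m and x of gel_tray in the frame of bed between -0.005 and 0.005 m and z of gel_tray in the frame of bed below 0.003 m and angle between gel_tray's own z axis and vertical below 0.06 rad and value of joint gate above 0.1 rad), for 0.2 s.
2. the gate is shut against the tray, the claw still off the pin (value of joint gate between -0.03 and 0.06 rad and z of claw_lip in the frame of gate_pin above 0.006 m), for 0.2 s.
3. the claw is hooked over the pin, the lever still up (z of claw_lip in the frame of gate_pin below -0.002 m and y of claw_lip in the frame of gate_pin between -0.025 and -0.001 m and value of joint lever above 0.8 rad), for 0.2 s.
At the end, for the whole second after the job is handed in: The lever lies flat (joint below 0.12), the claw is hooked behind the gate's pin with its spring drawn out by more than 2 mm, the gate is shut (within 0.04 rad), and the tray lies flat on the bed between the ribs, within 6 mm of the bed's middle and 0.08 rad of its direction, at rest (value of joint lever below 0.12 rad and value of joint claw_spring above 0.002 m and z of claw_lip in the frame of gate_pin below -0.002 m and y of claw_lip in the frame of gate_pin below -0.001 m and value of joint gate between -0.03 and 0.04 rad and horizontal distance between gel_tray and bed below 0.006 m and z of gel_tray in the frame of bed below 0.003 m and angle between gel_tray's own z axis and vertical below 0.06 rad and angle between the y axis of gel_tray and the y axis of bed, either way round below 0.08 rad and linear speed of gel_tray below 0.01 m/s); the robot touches nothing.
It fails at once if a bystander is pushed more than 30 mm (distance of any of beaker, timer, dish, marker, tweezers, bottle from where it was at the start of the episode above 0.03 m).
It also fails if it takes over 58 s, if anything falls off the work surface, if the arm or the gripper's body presses on something with over 40 N, if the wrist force passes 120 N, or if a joint passes its speed limit or range.

## Working session

There is one attempt and no reset: what is moved stays moved. The work goes in short steps, Python scripts to look and compute and a tool call to move; the robot and the scene stay as the last step left them, time stands still between calls to the robot, and variables do not carry over. Pictures are saved under pics/ and viewed, at most 10 in all, crops included, and the job is handed in when it is done.

Besides the shell and the picture viewer there is one more tool, called after ">>>" as name([rows], argument=value, ...), one row to a line, values as JSON. servo_tool: Moves the arm, as the interface text tells. Its arguments: {"type":"object","properties":{"targets":{"type":"array","items":{"type":"array","items":{"type":"number"}}}},"required":["targets"]}

```bash
mkdir -p pics
cat > h.py <<'E'
import numpy as np,cv2
from station import r
def cap(n,f=None):
    c=r.capture(n)
    if f: cv2.imwrite('pics/'+f,c['pixels'][:,:,::-1])
    return c
def K(c): return np.array([[c['fx'],0,c['cx']],[0,c['fy'],c['cy']],[0,0,1.]])
def ray(c,uv):
    p=cv2.undistortPoints(np.array(uv,float).reshape(-1,1,2),K(c),np.array(c['dist_coeffs'],float)).reshape(-1,2)
    T=np.array(c['world_from_camera']); d=np.c_[p,np.ones(len(p))]@T[:3,:3].T
    return T[:3,3],d
def onz(c,uv,z):
    o,d=ray(c,uv); return o+d*((z-o[2])/d[:,2:])
def proj(c,P):
    T=np.linalg.inv(np.array(c['world_from_camera']))
    return cv2.projectPoints(np.array(P,float).reshape(-1,1,3),cv2.Rodrigues(T[:3,:3])[0],T[:3,3],K(c),np.array(c['dist_coeffs'],float))[0].reshape(-1,2)
E
python3 - <<'E'
from h import *
import pickle
cs={n:cap(n) for n in('scene','side','wrist')}
pickle.dump(cs,open('c0.pkl','wb'))
a=np.hstack([cs['scene']['pixels'],cs['side']['pixels']])
for n in cs: cv2.imwrite(f'pics/{n}0.png',cv2.resize(cs[n]['pixels'][:,:,::-1],(800,600),interpolation=cv2.INTER_CUBIC)); print(n,np.round(cs[n]['world_from_camera'],3).tolist(),cs[n]['fx'])
s=r.sense();print(s)
E
```

```text
scene [[0.768, -0.345, 0.54, -0.025], [-0.64, -0.43, 0.636, -0.517], [0.013, -0.834, -0.551, 0.613], [0.0, 0.0, 0.0, 1.0]] 358.76109858809343
side [[0.336, -0.7, 0.631, -0.496], [-0.942, -0.252, 0.222, -0.218], [0.003, -0.669, -0.744, 1.261], [0.0, 0.0, 0.0, 1.0]] 497.51301572139727
wrist [[-0.358, -0.894, -0.271, 0.298], [-0.934, 0.344, 0.101, 0.556], [0.003, 0.289, -0.957, 0.385], [0.0, 0.0, 0.0, 1.0]] 311.4899377308789
{'time_s': 0.15, 'joints': array([ 8.38596925e+01,  2.20794477e+01,  3.99591330e-01, -2.11588190e-02,
       -6.84125800e+01, -1.48154171e+01]), 'joint_velocities': array([ 0.02214219, -0.18941626,  0.19694222,  0.11284924, -0.02020808,
       -0.04209075]), 'effort': array([ 4.42677119e-04, -3.91051555e+01,  1.87586117e+01,  4.22226816e+00,
        1.24082953e-02, -1.35502332e-04]), 'tcp_pos': array([0.22337063, 0.5832692 , 0.23873439]), 'ee_rot': array([[ 9.33808397e-01, -3.57773132e-01, -5.13981745e-04],
       [-3.57773492e-01, -9.33807085e-01, -1.56730970e-03],
       [ 8.07815062e-05,  1.64745600e-03, -9.99998640e-01]]), 'wrist_force': array([ 0.52668809,  0.05708267, -0.94950013]), 'moment': array([-0.04328238, -0.00868451,  0.0034747 ]), 'gripper_force': 0.0, 'gripper_width': 0.9952973500312919}
```

View pics/scene0.png

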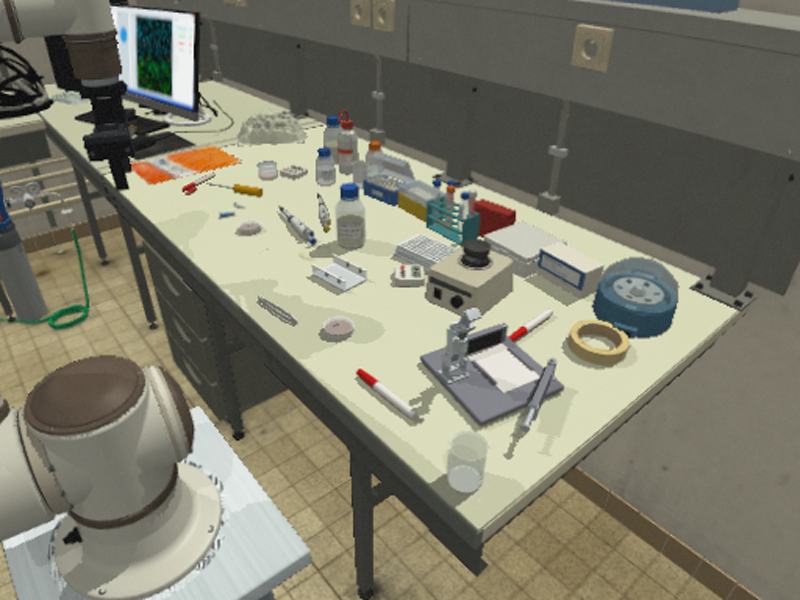

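View pics/side0.png

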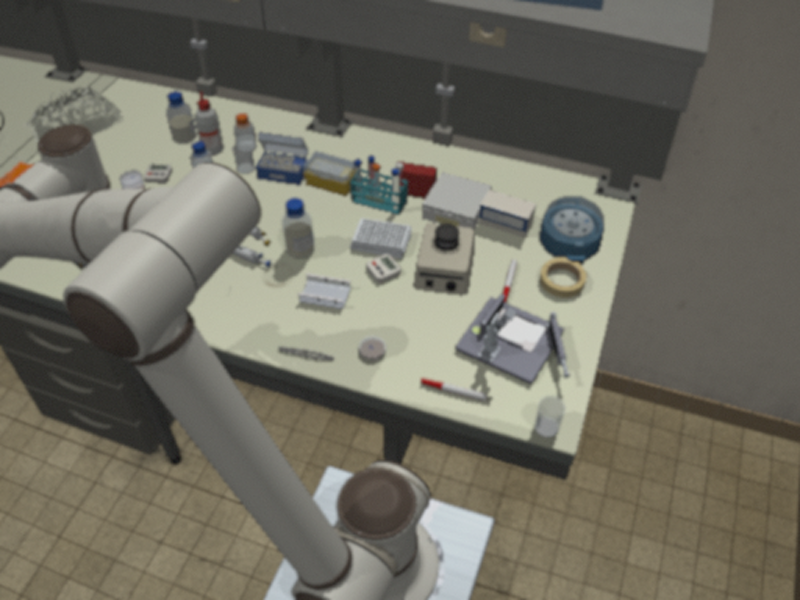

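The two views show the tray (scene 340,275; side 325,292), the caster (scene 490,372; side 512,340) and the open gate with its pin on the right side.

Run:
```python
from h import *
import pickle
cs=pickle.load(open('c0.pkl','rb'))
k=.64
for n,pts in {'scene':dict(slabL=(421,358),slabB=(494,420),slabR=(562,383),tray=(340,275),dish=(338,327),beaker=(465,485),mk0=(360,373),mk1=(416,413),timer=(410,275),gate0=(550,365),gate1=(530,400),pinend=(512,450)),'side':dict(slabL=(457,347),slabB=(533,380),tray=(325,292),dish=(371,350),beaker=(545,432),mk0=(423,384),mk1=(488,396),timer=(384,268),gate0=(553,320),gate1=(567,375))}.items():
  for q,p in pts.items():
    z=.045 if 'gate' in q or 'pin' in q else .016 if 'slab' in q else .01
    print(n,q,np.round(onz(cs[n],[np.array(p)*k],z)[0],3))
for n,b in (('scene',(260,190,370,300)),('side',(280,180,380,290))):
  x0,y0,x1,y1=b
  cv2.imwrite(f'pics/{n}z.png',cv2.resize(cs[n]['pixels'][y0:y1,x0:x1,::-1],(600,600),interpolation=cv2.INTER_CUBIC)[:, :])
a=[cv2.resize(cv2.imread(f'pics/{n}z.png'),(400,400)) for n in('scene','side')]
cv2.imwrite('pics/z1.png',np.hstack(a))
```

```text
scene slabL [0.483 0.01  0.016]
scene slabB [ 0.47  -0.165  0.016]
scene slabR [ 0.616 -0.18   0.016]
scene tray [0.54  0.325 0.01 ]
scene dish [0.43  0.176 0.01 ]
scene beaker [ 0.357 -0.217  0.01 ]
scene mk0 [0.385 0.049 0.01 ]
scene mk1 [ 0.395 -0.077  0.01 ]
scene timer [0.654 0.233 0.01 ]
scene gate0 [ 0.605 -0.158  0.045]
scene gate1 [ 0.517 -0.188  0.045]
scene pinend [ 0.423 -0.234  0.045]
side slabL [0.483 0.014 0.016]
side slabB [ 0.453 -0.154  0.016]
side tray [0.537 0.333 0.01 ]
side dish [0.42  0.179 0.01 ]
side beaker [ 0.346 -0.204  0.01 ]
side mk0 [0.375 0.051 0.01 ]
side mk1 [ 0.39  -0.079  0.01 ]
side timer [0.65  0.237 0.01 ]
side gate0 [ 0.596 -0.159  0.045]
side gate1 [ 0.465 -0.216  0.045]
```

View pics/z1.png

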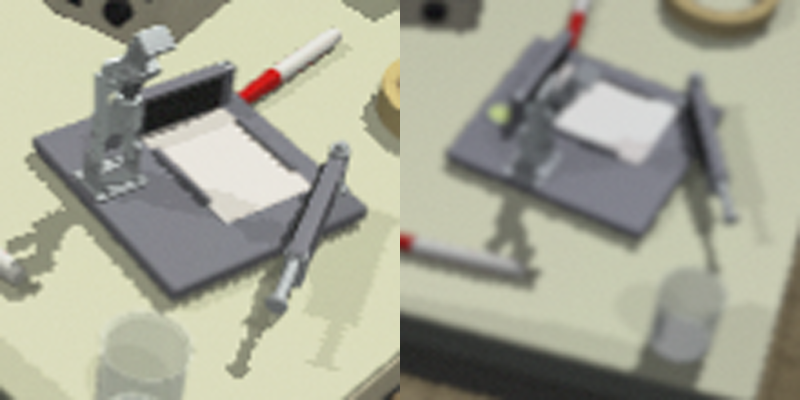

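>>> servo_tool([
  [1.1,-0.8,0,0,87],
  [2.2,-1.6,0,0,87],
  [3.3,-2.4,0,0,87],
  [4.4,-3.2,0,0,87],
  [5.2,-3.9,0,0,87],
])

```text
time_s: 0.57
tcp_pos: [0.3813, 0.4649, 0.2392]
ee_rot: [[0.934, -0.358, -0.0], [-0.358, -0.934, -0.001], [0.0, 0.001, -1.0]]
wrist_force: [0.8, 0.9, 0.2]
gripper_width: 1.003
gripper_force: 0.0
```

>>> servo_tool([
  [0.8,-0.9,0,0,87],
  [1.7,-2,0,0,87],
  [2.6,-3.1,0,0,87],
  [3.4,-4,0,0,87],
  [3.4,-4,0,0,87],
])

```text
time_s: 0.98
tcp_pos: [0.4845, 0.3418, 0.2392]
ee_rot: [[0.931, -0.364, -0.0], [-0.364, -0.931, -0.002], [0.0, 0.002, -1.0]]
wrist_force: [0.1, 1.4, 0.3]
gripper_width: 0.998
gripper_force: 0.0
```

Run:
```python
from h import *
import pickle
c=cap('wrist'); pickle.dump(c,open('c1.pkl','wb'))
cv2.imwrite('pics/w1.png',cv2.resize(c['pixels'][:,:,::-1],(800,600),interpolation=cv2.INTER_CUBIC))
print(r.sense()['tcp_pos'],np.round(c['world_from_camera'],3).tolist())
```

```text
[0.48321664 0.34379011 0.23915338] [[-0.364, -0.891, -0.27, 0.559], [-0.931, 0.349, 0.103, 0.314], [0.003, 0.289, -0.957, 0.385], [0.0, 0.0, 0.0, 1.0]]
```

View pics/w1.png

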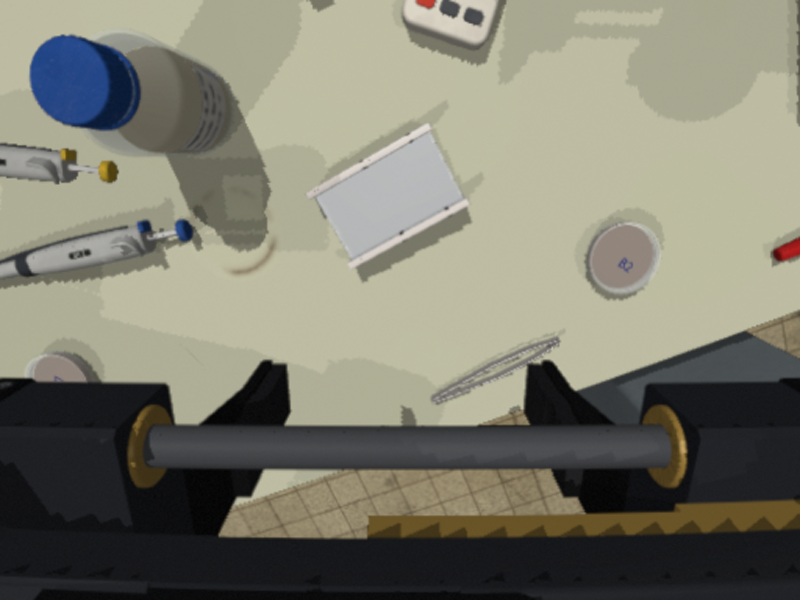

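The wrist view shows the tray's rim corners at about (310,193), (430,127), (467,204), (353,266), the dish at (623,258), and the timer and bottle clear of it.

Run:
```python
from h import *
import pickle
c=pickle.load(open('c1.pkl','rb'))
P=onz(c,np.array([(310,193),(430,127),(467,204),(353,266)])*.64,.026)
print(P.round(4)); m=P.mean(0); print(m)
l=(P[1]-P[0]+P[2]-P[3])/2;w=(P[0]-P[3]+P[1]-P[2])/2
print(np.linalg.norm(l),np.linalg.norm(w),np.degrees(np.arctan2(l[1],l[0])),np.degrees(np.arctan2(w[1],w[0])))
s=r.sense();R=s['ee_rot'];print('tool y ang',np.degrees(np.arctan2(R[1,1],R[0,1])),s['tcp_pos'],s['joints'])
print('bottle',onz(c,[np.array((85,82))*.64],.142),'timer',onz(c,[np.array((450,10))*.64],.019),'dish',onz(c,[np.array((623,258))*.64],.014))
```

```text
[[0.5638 0.3859 0.026 ]
 [0.5744 0.2892 0.026 ]
 [0.5149 0.2829 0.026 ]
 [0.5028 0.378  0.026 ]]
[0.5389807  0.33400831 0.026     ]
0.09657080085823318 0.060605297492232424 -83.23725317367203 6.753565909550465
tool y ang -111.26030303081315 [0.48321664 0.34379011 0.23915338] [ 5.10630514e+01  1.89775392e+01 -4.22511134e+00  9.24705199e-04
 -6.68549487e+01  1.76762737e+01]
bottle [[0.64952581 0.44091471 0.142     ]] timer [[0.64062613 0.24940209 0.019     ]] dish [[0.43029804 0.18126775 0.014     ]]
```

>>> servo_tool([
  [0.4,-0.3,0,-0.12,87],
  [0.8,-0.6,0,-0.24,87],
  [1.2,-0.9,-0.5,-0.36,87],
  [1.6,-1.1,-1,-0.48,87],
  [1.98,-1.33,-1.5,-0.6,87],
])

```text
time_s: 1.45
tcp_pos: [0.5409, 0.3074, 0.194]
ee_rot: [[0.565, -0.825, 0.0], [-0.825, -0.565, 0.001], [-0.0, -0.001, -1.0]]
wrist_force: [-0.3, 0.2, -0.7]
gripper_width: 0.997
gripper_force: 0.0
```

>>> servo_tool([
  [0,0,-0.5,-0.12,87],
  [0,0,-1,-0.24,87],
  [0,0,-1.5,-0.36,87],
  [0,0,-2,-0.482,87],
  [0,0,-2,-0.482,87],
])

```text
time_s: 1.87
tcp_pos: [0.5385, 0.3063, 0.1307]
ee_rot: [[0.121, -0.993, -0.006], [-0.993, -0.121, -0.004], [0.003, 0.007, -1.0]]
wrist_force: [-0.6, 0.1, -0.1]
gripper_width: 0.999
gripper_force: 0.0
```

Run:
```python
from h import *
s=r.sense();R=s['ee_rot'];print('tool y ang',np.degrees(np.arctan2(R[1,1],R[0,1])),s['tcp_pos'],s['joints'].round(1))
c=cap('wrist','w2.png')
```

```text
tool y ang -173.053937246143 [0.5384978  0.30629216 0.13074367] [ 44.5  27.   -8.3  -0.1 -55.2 -37.5]
```

View pics/w2.png

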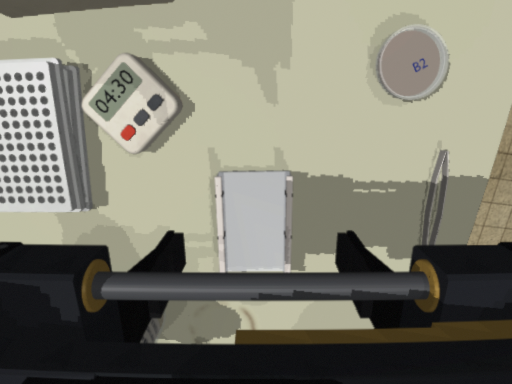

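Run:
```python
from h import *
s=r.sense();R=s['ee_rot'];print(s['tcp_pos'])
c=cap('wrist')
P=onz(c,[(216,174),(293,172),(219,272),(290,272)],.026);print(P.round(4))
f=(P[0]+P[1])/2;
print(((P-s['tcp_pos'])@R).round(4))
```

```text
[0.53955565 0.30680002 0.132688  ]
[[0.5787 0.2888 0.026 ]
 [0.5156 0.2792 0.026 ]
 [0.5682 0.3799 0.026 ]
 [0.5036 0.3718 0.026 ]]
[[ 0.0225 -0.0369  0.1066]
 [ 0.0241  0.0269  0.1068]
 [-0.0691 -0.038   0.1064]
 [-0.0693  0.027   0.1066]]
```

>>> servo_tool([
  [0.17,0.02,-0.8,0,87],
  [0.17,0.02,-1.8,0,87],
  [0.17,0.02,-2.8,0,87],
  [0.17,0.02,-3.55,0,87],
  [0.17,0.02,-3.55,0,80],
])

```text
time_s: 2.38
tcp_pos: [0.5438, 0.3061, 0.0243]
ee_rot: [[0.125, -0.992, -0.006], [-0.992, -0.125, -0.005], [0.004, 0.007, -1.0]]
wrist_force: [0.3, -1.1, -0.2]
gripper_width: 0.971
gripper_force: 0.0
```

>>> servo_tool([
  [0,0,0,0,60],
  [0,0,0,0,50],
  [0,0,0,0,50],
  [0,0,0,0,50],
  [0,0,0,0,50],
])

```text
time_s: 2.8
tcp_pos: [0.5469, 0.3083, 0.0304]
ee_rot: [[0.124, -0.992, 0.003], [-0.992, -0.124, 0.002], [-0.002, -0.003, -1.0]]
wrist_force: [-2.3, 0.4, 6.6]
gripper_width: 0.733
gripper_force: 29.8
```

>>> servo_tool([
  [0,0,0.8,0,50],
  [0,0,2,0,50],
  [0,0,3.3,0,50],
  [0,-0.4,4.6,0,50],
  [0,-1,5.8,0,50],
])

```text
time_s: 3.22
tcp_pos: [0.5462, 0.2781, 0.2047]
ee_rot: [[0.125, -0.992, 0.002], [-0.992, -0.125, 0.001], [-0.001, -0.002, -1.0]]
wrist_force: [-0.8, -0.1, -1.3]
gripper_width: 0.734
gripper_force: 29.8
```

>>> servo_tool([
  [0,-1,0.9,-0.04,50],
  [0,-2.2,1.5,-0.08,50],
  [0,-3.5,1.6,-0.12,50],
  [0,-4.8,1.6,-0.16,50],
  [0,-6.1,1.6,-0.2,50],
])

```text
time_s: 3.63
tcp_pos: [0.5456, 0.0928, 0.2513]
ee_rot: [[-0.078, -0.997, 0.002], [-0.997, 0.078, 0.001], [-0.002, -0.002, -1.0]]
wrist_force: [0.4, -0.4, -1.2]
gripper_width: 0.734
gripper_force: 29.8
```

>>> servo_tool([
  [0,-1,0,-0.04,50],
  [0,-2,0,-0.04,50],
  [0,-2.9,0,-0.04,50],
  [0,-2.9,0,-0.04,50],
  [0,-2.9,0,-0.04,50],
])

```text
time_s: 4.05
tcp_pos: [0.5457, 0.006, 0.2504]
ee_rot: [[-0.119, -0.993, 0.001], [-0.993, 0.119, 0.0], [-0.001, -0.001, -1.0]]
wrist_force: [0.2, -0.2, -1.1]
gripper_width: 0.732
gripper_force: 29.8
```

Run:
```python
from h import *
import pickle
c=cap('wrist'); s=r.sense(); pickle.dump((c,s,cap('scene')),open('c3.pkl','wb'))
cv2.imwrite('pics/w3.png',cv2.resize(c['pixels'][:,:,::-1],(800,600),interpolation=cv2.INTER_CUBIC))
print(s['tcp_pos'],s['ee_rot'].round(3).tolist(),s['gripper_force'])
```

```text
[0.54589124 0.00690306 0.25031992] [[-0.118, -0.993, 0.001], [-0.993, 0.118, 0.001], [-0.001, -0.001, -1.0]] 29.826782047748566
```

View pics/w3.png

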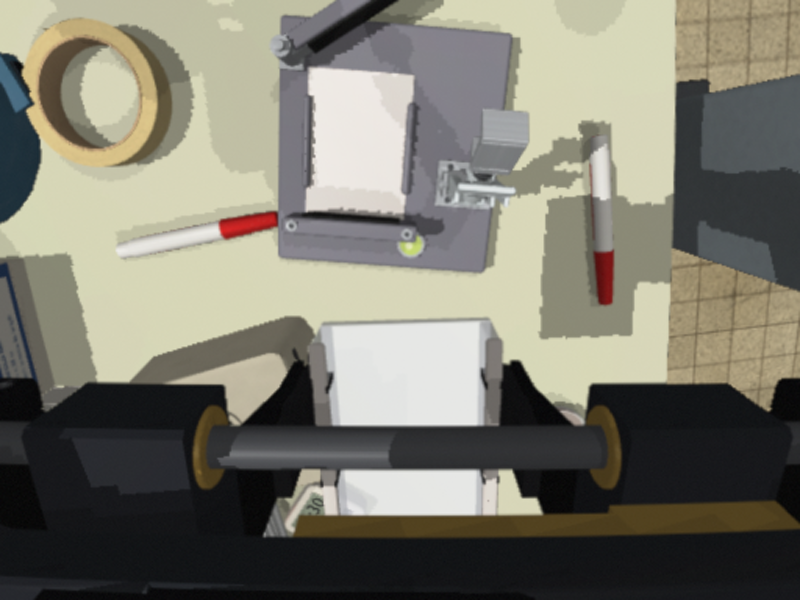

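The wrist view shows the slab's corners at (282,15), (512,36), (484,272), (279,257), the hinge knob at (282,47), and the upright latch at (490,170), with the tray held below.

```bash
cat >> h.py <<'E'
def rigid(A,B):
    A=np.array(A,float)[:,:2];B=np.array(B)[:,:2];a=A.mean(0);b=B.mean(0)
    H=(A-a).T@(B-b);t=np.arctan2(H[0,1]-H[1,0],H[0,0]+H[1,1])
    R=np.array([[np.cos(t),-np.sin(t)],[np.sin(t),np.cos(t)]]);return R,b-R@a,t
E
python3 - <<'E'
from h import *
import pickle
c,s,sc=pickle.load(open('c3.pkl','rb'))
k=.64
B=onz(c,np.array([(282,15),(512,36),(484,272),(279,257)])*k,.016)
A=np.array([(60,-86),(-106,-86),(-106,90),(60,90)])/1000
R,t,th=rigid(A,B);print(B.round(4),t,np.degrees(th));print('res mm',((A@R.T+t-B[:,:2])*1e3).round(1))
R3=np.eye(3);R3[:2,:2]=R
def W(x,y,z): return R3@np.array([x,y,z])/1000+[t[0],t[1],0]
# checks
for n,u,z,q in (('hinge',(282,45),.05,(50,-58)),('rib L',(308,140),.022,(0,0)),('rib R',(409,148),.022,(0,0)),('wall ends',(291,226),.05,(0,0)),('wallR',(408,234),.05,(0,0)),('latch feet',(443,205),.016,(0,0)),('leverpiv',(470,190),.04,(-82,22))):
    p=onz(c,[np.array(u)*k],z)[0]; print(n,((R.T@(p[:2]-t))*1e3).round(1),q)
# tray front in tool frame
P=onz(c,np.array([(322,324),(491,320)])*k,s['tcp_pos'][2])
print(((P-s['tcp_pos'])@s['ee_rot']).round(4))
print('yaw tool y',np.degrees(np.arctan2(s['ee_rot'][1,1],s['ee_rot'][0,1])))
pickle.dump((R,t),open('pose.pkl','wb'))
print('proj latch scene',proj(sc,[W(-82,22,40),W(-82,22,120),W(50,-58,48)])/k)
E
```

```text
[[ 0.6117 -0.1827  0.016 ]
 [ 0.4519 -0.1494  0.016 ]
 [ 0.4853  0.0196  0.016 ]
 [ 0.646  -0.0121  0.016 ]] [ 0.57086436 -0.08762386] -11.352966970382052
res mm [[ 1.  -1.1]
 [-1.9 -1.7]
 [-0.6  1.9]
 [ 1.4  0.9]]
hinge [ 49.9 -58.9] (50, -58)
rib L [36.6 -1.4] (0, 0)
rib R [-37.7  -1.3] (0, 0)
wall ends [41.8 58.6] (0, 0)
wallR [-41.6  57.9] (0, 0)
latch feet [-67.1  38.4] (0, 0)
leverpiv [-83.4  24.4] (-82, 22)
[[ 0.0303 -0.0268 -0.    ]
 [ 0.0316  0.0267 -0.    ]]
yaw tool y 173.22456120578374
proj latch scene [[452.19175096 361.89816197]
 [455.91258549 321.11611449]
 [549.68982636 361.64857877]]
```

Run:
```python
from h import *
import pickle
c,s,sc=pickle.load(open('c3.pkl','rb'))
R,t=pickle.load(open('pose.pkl','rb'))
k=.64
def tri(u,v):
    o1,d1=ray(c,[np.array(u)*k]);o2,d2=ray(sc,[v])
    d1=d1[0];d2=d2[0];l=np.linalg.lstsq(np.c_[d1,-d2],o2-o1,rcond=None)[0]
    p=o1+d1*l[0];q=o2+d2*l[1];m=(p+q)/2
    return np.r_[(R.T@(m[:2]-t))*1e3,m[2]*1e3].round(1),np.linalg.norm(p-q)
cr=lambda x,y:(260+x/3.636,190+y/3.636)
print(tri((505,112),cr(160,27)), tri((505,112),cr(150,32)))
for z in (.1,.12,.14,.155): print(z,[((R.T@(onz(c,[np.array(u)*k],z)[0][:2]-t))*1e3).round(0) for u in ((507,112),(500,168),(490,190))])
p=sc['pixels'][180:260,270:350]; w=c['pixels'][50:150,270:350]
cv2.imwrite('pics/z2.png',np.hstack([cv2.resize(p[:,:,::-1],(400,400),interpolation=cv2.INTER_CUBIC),cv2.resize(w[:,:,::-1],(320,400),interpolation=cv2.INTER_CUBIC)]))
```

```text
(array([-78.9, -16.5, 165.4]), np.float64(0.000225047823550099)) (array([-81.8, -15.2, 161.2]), np.float64(0.005636220546829164))
0.1 [array([-92., -24.]), array([-92.,   8.]), array([-87.,  21.])]
0.12 [array([-88., -22.]), array([-88.,   8.]), array([-84.,  20.])]
0.14 [array([-84., -19.]), array([-84.,   8.]), array([-81.,  19.])]
0.155 [array([-82., -18.]), array([-82.,   8.]), array([-78.,  18.])]
```

View pics/z2.png

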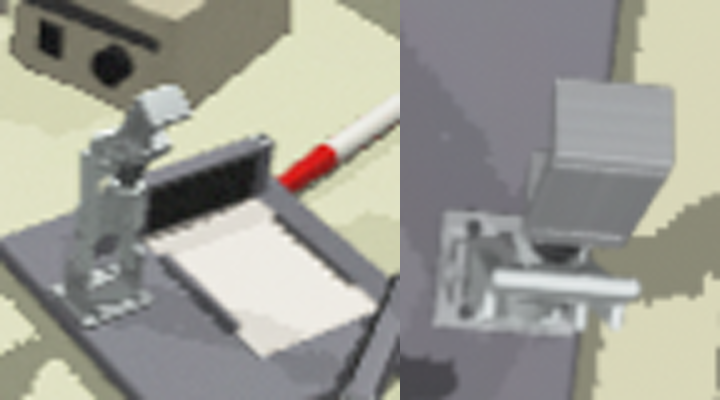

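The crops show the claw leaning towards the gate, with its head near y −18, z 160 mm. That is in the way of the gripper body over the bed. I'll push the latch back with the held tray's end first, then lower the tray.

>>> servo_tool([
  [-0.5,-1.2,0,-0.02,50],
  [-1,-2.5,0,-0.04,50],
  [-1.55,-3.75,0,-0.06,50],
  [-2.05,-5,0,-0.08,50],
  [-2.57,-6.2,0,-0.08,50],
])

```text
time_s: 4.57
tcp_pos: [0.4685, -0.179, 0.2503]
ee_rot: [[-0.194, -0.981, 0.001], [-0.981, 0.194, -0.0], [-0.0, -0.001, -1.0]]
wrist_force: [0.4, -0.1, -1.2]
gripper_width: 0.738
gripper_force: 29.8
```

>>> servo_tool([
  [0,0,-1,0,50],
  [0,0,-2.2,0,50],
  [0,0,-3.4,0,50],
  [0,0,-4.07,0,50],
  [0,0,-4.07,0,50],
])

```text
time_s: 4.98
tcp_pos: [0.4659, -0.1774, 0.1235]
ee_rot: [[-0.195, -0.981, -0.01], [-0.981, 0.195, 0.002], [0.0, 0.01, -1.0]]
wrist_force: [-0.5, 0.4, -0.7]
gripper_width: 0.737
gripper_force: 29.8
```

```bash
cat >> h.py <<'E'
import pickle,os
def st():
    R,t=pickle.load(open('pose.pkl','rb')); s=r.sense();p=s['tcp_pos'];a=s['ee_rot']
    print('t',s['time_s'],'tcp',p.round(4),'in caster mm',np.r_[(R.T@(p[:2]-t))*1e3,p[2]*1e3].round(1),'yaw off deg',round(np.degrees((np.arctan2(a[1,1],a[0,1])-np.arctan2(R[1,0],R[0,0])+np.pi/2)%np.pi-np.pi/2),2),'F',s['wrist_force'].round(1),'w',s['gripper_width']*87,s['gripper_force'])
    return s
def mv(x,y,z=None):
    "units from current tcp to caster point mm"
    R,t=pickle.load(open('pose.pkl','rb'));p=r.sense()['tcp_pos']
    q=R@np.array([x,y])/1e3+t-p[:2]; print('move',(q/.03).round(2),None if z is None else round((z/1e3-p[2])/.03,2))
E
python3 -c "
from h import *
st();mv(-82,-17,128)"
```

```text
t 4.9833 tcp [ 0.4659 -0.1774  0.1235] in caster mm [ -85.3 -108.6  123.5] yaw off deg 0.09 F [-0.5  0.4 -0.7] w 64.15963754369571 29.8273703455925
move [0.71 2.97] 0.15
```

>>> servo_tool([
  [0.06,0.3,0,0,50],
  [0.12,0.6,0,0,50],
  [0.18,0.9,0,0,50],
  [0.24,1.2,0,0,50],
  [0.3,1.5,0,0,50],
])

```text
time_s: 5.4
tcp_pos: [0.479, -0.1324, 0.1294]
ee_rot: [[-0.195, -0.981, 0.003], [-0.981, 0.195, -0.0], [-0.0, -0.003, -1.0]]
wrist_force: [-0.4, -2.1, -0.2]
gripper_width: 0.733
gripper_force: 29.8
```

>>> servo_tool([
  [0.06,0.3,0,0,50],
  [0.12,0.6,0,0,50],
  [0.18,0.9,0,0,50],
  [0.24,1.2,0,0,50],
  [0.3,1.5,0,0,50],
])

```text
time_s: 5.82
tcp_pos: [0.4869, -0.0877, 0.1278]
ee_rot: [[-0.196, -0.981, -0.001], [-0.981, 0.196, 0.0], [0.0, 0.001, -1.0]]
wrist_force: [-0.0, -1.0, -0.4]
gripper_width: 0.735
gripper_force: 29.8
```

Run:
```python
from h import *
st();c=cap('wrist');sc=cap('scene')
cv2.imwrite('pics/z3.png',np.hstack([cv2.resize(sc['pixels'][170:290,250:370,::-1],(480,480),interpolation=cv2.INTER_CUBIC)]))
```

```text
t 5.8167 tcp [ 0.4869 -0.0877  0.1278] in caster mm [-82.4 -16.6 127.8] yaw off deg 0.07 F [-0.  -1.  -0.4] w 63.91803667435226 29.825648367404938
```

View pics/z3.png

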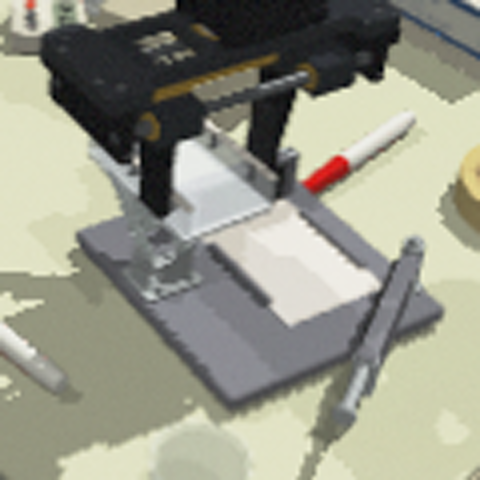

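The scene crop shows the tray's end has pushed the lever back. Next I back off and move over the bed.

>>> servo_tool([
  [-0.1,-0.5,0,0,50],
  [-0.2,-1,0,0,50],
  [0.5,-1.1,0,0,50],
  [1.5,-1,0,0,50],
  [2.58,-1.05,0,0,50],
])

```text
time_s: 6.33
tcp_pos: [0.5645, -0.1204, 0.1282]
ee_rot: [[-0.197, -0.98, -0.0], [-0.98, 0.197, 0.0], [-0.0, 0.0, -1.0]]
wrist_force: [0.7, 0.4, -1.2]
gripper_width: 0.739
gripper_force: 29.8
```

>>> servo_tool([
  [0,0,-0.5,0,50],
  [0,0,-1,0,50],
  [0,0,-1.5,0,50],
  [0,0,-1.75,0,50],
  [0,0,-1.75,0,50],
])

```text
time_s: 6.75
tcp_pos: [0.5629, -0.1203, 0.0733]
ee_rot: [[-0.196, -0.981, -0.005], [-0.981, 0.196, 0.0], [0.001, 0.005, -1.0]]
wrist_force: [-0.4, -0.5, -0.6]
gripper_width: 0.736
gripper_force: 29.8
```

Run:
```python
from h import *
st();mv(0,-32,75);c=cap('wrist');pickle.dump((c,r.sense()),open('c4.pkl','wb'))
cv2.imwrite('pics/w4.png',cv2.resize(c['pixels'][:330,:,::-1],(800,516),interpolation=cv2.INTER_CUBIC))
```

```text
t 6.75 tcp [ 0.5629 -0.1203  0.0733] in caster mm [ -1.4 -33.6  73.3] yaw off deg 0.03 F [-0.4 -0.5 -0.6] w 64.02407954351867 29.827180802822113
move [0.06 0.04] 0.06
```

View pics/w4.png

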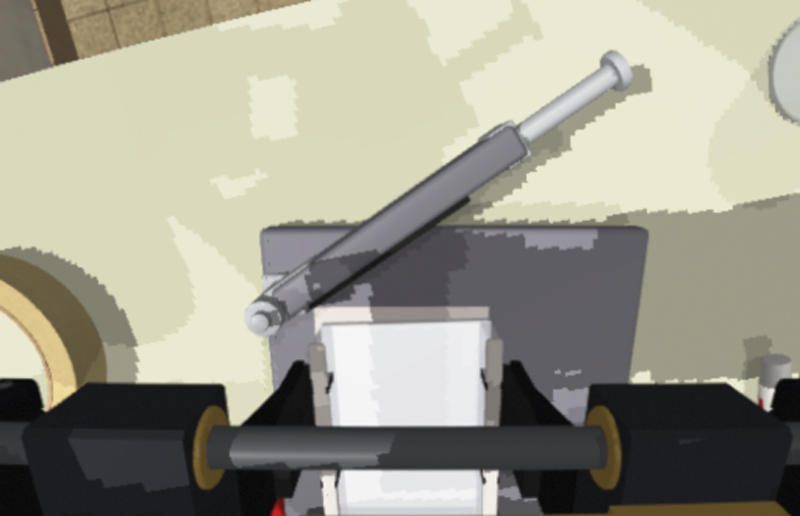

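The view shows the slab's front corners at (262,228) and (648,228), the hinge cap at (263,318), the white bed edge from (314,310) to (490,310), and the gate wide open, clear of the tray.

Run:
```python
from h import *
c,s=pickle.load(open('c4.pkl','rb'));R,t=pickle.load(open('pose.pkl','rb'))
k=.64
for n,u,z in (('sl',(262,229),.016),('sr',(648,229),.016),('hinge',(262,318),.052),('bl',(314,308),.0165),('br',(490,308),.0165),('trayfl',(322,322),.052),('trayfr',(492,320),.052),('pinhead',(617,68),.04),('gateend',(522,150),.048)):
    p=onz(c,[np.array(u)*k],z)[0]
    print(n,'caster',((R.T@(p[:2]-t))*1e3).round(1),'tool',((p-s['tcp_pos'])@s['ee_rot']*1e3).round(1))
```

```text
sl caster [ 58.8 -85.5] tool [ 52.1 -59.4  58.6]
sr caster [-103.7  -85.7] tool [ 52.1 103.2  58.9]
hinge caster [ 51.  -58.1] tool [ 24.7 -51.5  22.6]
bl caster [ 38.7 -51.1] tool [ 17.7 -39.3  58.1]
br caster [-38. -51.] tool [17.5 37.4 58.3]
trayfl caster [ 29.2 -56.5] tool [ 23.1 -29.7  22.6]
trayfr caster [-32.4 -57.2] tool [23.7 31.9 22.8]
pinhead caster [ -73.6 -144. ] tool [110.5  73.2  34.9]
gateend caster [ -40.5 -116.3] tool [82.8 40.  26.8]
```

>>> servo_tool([
  [0.02,0,0,0,50],
  [0.02,0,-0.3,0,50],
  [0.02,0,-0.6,0,50],
  [0.02,0,-0.8,0,50],
  [0.02,0,-0.9,0,50],
])

```text
time_s: 7.22
tcp_pos: [0.5644, -0.1202, 0.0473]
ee_rot: [[-0.196, -0.981, -0.001], [-0.981, 0.196, 0.0], [0.0, 0.001, -1.0]]
wrist_force: [-0.3, -0.4, -1.8]
gripper_width: 0.732
gripper_force: 29.8
```

>>> servo_tool([
  [0,0,-0.04,0,50],
  [0,0,-0.08,0,50],
  [0,0,-0.1,0,50],
  [0,0,-0.1,0,50],
  [0,0,-0.1,0,50],
])

```text
time_s: 7.63
tcp_pos: [0.5647, -0.1202, 0.0465]
ee_rot: [[-0.195, -0.981, -0.0], [-0.981, 0.195, -0.0], [0.0, 0.0, -1.0]]
wrist_force: [-3.1, 0.8, 5.3]
gripper_width: 0.736
gripper_force: 29.9
```

```bash
python3 -c "
from h import *
st()"
```

```text
t 7.6333 tcp [ 0.5647 -0.1202  0.0465] in caster mm [  0.3 -33.2  46.5] yaw off deg 0.09 F [-3.1  0.8  5.3] w 64.07489612786453 29.85046684741974
```

>>> servo_tool([
  [0,0,0,0,66],
  [0,0,0,0,70],
  [0,0,0,0,76],
  [0,0,0,0,76],
  [0,0,0,0,76],
])

```text
time_s: 8.05
tcp_pos: [0.5651, -0.1201, 0.0453]
ee_rot: [[-0.196, -0.981, 0.0], [-0.981, 0.196, 0.0], [-0.0, -0.0, -1.0]]
wrist_force: [0.4, 0.8, 0.4]
gripper_width: 0.861
gripper_force: 0.0
```

>>> servo_tool([
  [0,0,0.3,0,76],
  [0,0,0.9,0,76],
  [0,0,1.9,0,76],
  [0,0,3.1,0,76],
  [0,0,4.3,0,76],
])

```text
time_s: 8.47
tcp_pos: [0.5645, -0.1202, 0.1761]
ee_rot: [[-0.196, -0.981, -0.001], [-0.981, 0.196, -0.0], [0.0, 0.001, -1.0]]
wrist_force: [1.1, -0.1, 0.3]
gripper_width: 0.873
gripper_force: 0.0
```

>>> servo_tool([
  [-0.1,0.3,0.9,0,60],
  [-0.1,0.6,1.6,0,40],
  [-0.1,0.6,1.6,0,20],
  [-0.1,0.6,1.6,0,0],
  [-0.1,0.6,1.6,0,0],
])

```text
time_s: 8.88
tcp_pos: [0.5613, -0.1021, 0.2221]
ee_rot: [[-0.196, -0.981, -0.001], [-0.981, 0.196, 0.0], [-0.0, 0.001, -1.0]]
wrist_force: [-0.3, 0.4, -1.5]
gripper_width: 0.58
gripper_force: 0.0
```

Run:
```python
from h import *
st();c=cap('wrist');pickle.dump((c,r.sense(),cap('scene'),cap('side')),open('c5.pkl','wb'))
cv2.imwrite('pics/w5.png',cv2.resize(c['pixels'][:,:,::-1],(800,600),interpolation=cv2.INTER_CUBIC))
```

```text
t 8.8833 tcp [ 0.5613 -0.1021  0.2221] in caster mm [ -6.5 -16.1 222.1] yaw off deg 0.06 F [-0.3  0.4 -1.5] w 50.48163082816054 0.0
```

View pics/w5.png

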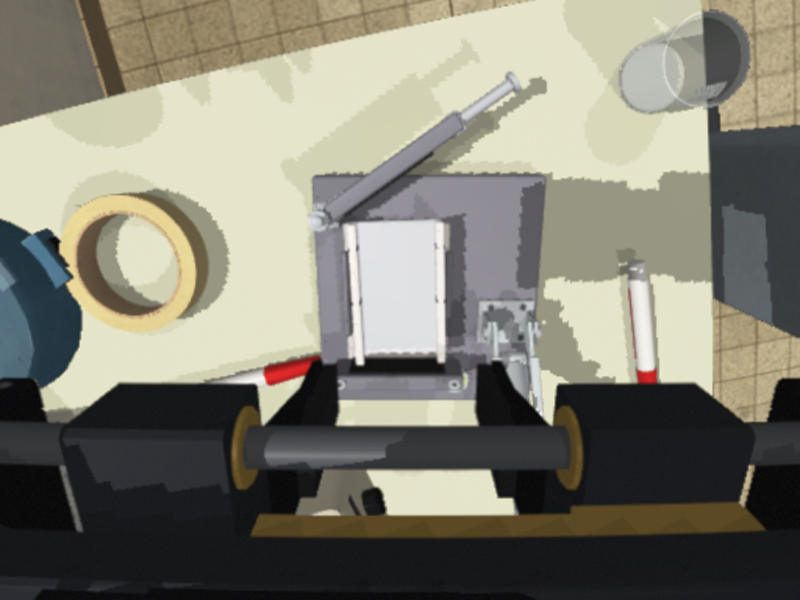

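Ten pictures used. The last one shows the tray square between the ribs at (400,290), the gate at about 0.6 rad, and the latch leaning back at (510,350). Next I shut the gate.

>>> servo_tool([
  [-0.4,-1.2,0,0,0],
  [-0.8,-2.4,0,0,0],
  [-1.2,-3.6,0,0,0],
  [-1.32,-4.3,-0.5,0,0],
  [-1.32,-4.3,-1.5,0,0],
])

```text
time_s: 9.45
tcp_pos: [0.5234, -0.2355, 0.1797]
ee_rot: [[-0.199, -0.98, 0.007], [-0.98, 0.199, -0.003], [0.002, -0.007, -1.0]]
wrist_force: [0.6, 0.2, -0.4]
gripper_width: 0.064
gripper_force: 0.0
```

>>> servo_tool([
  [0,0,-1,0,0],
  [0,0,-2.2,0,0],
  [0,0,-3.4,0,0],
  [0,0,-4.35,0,0],
  [0,0,-4.35,0,0],
])

```text
time_s: 9.87
tcp_pos: [0.517, -0.2304, 0.04]
ee_rot: [[-0.198, -0.98, -0.015], [-0.98, 0.198, 0.003], [-0.0, 0.015, -1.0]]
wrist_force: [-1.3, 0.5, -1.4]
gripper_width: 0.009
gripper_force: 0.0
```

```bash
python3 -c "
from h import *
st();mv(-20,-80,45)"
```

```text
t 9.8667 tcp [ 0.517  -0.2304  0.04  ] in caster mm [ -24.7 -150.6   40. ] yaw off deg -0.06 F [-1.3  0.5 -1.4] w 0.7598231133261558 0.0
move [0.62 2.28] 0.17
```

>>> servo_tool([
  [0.06,0.3,0,0,0],
  [0.12,0.6,0,0,0],
  [0.18,0.9,0,0,0],
  [0.24,1.2,0,0,0],
  [0.3,1.5,0,0,0],
])

```text
time_s: 10.28
tcp_pos: [0.5324, -0.185, 0.0487]
ee_rot: [[-0.195, -0.981, 0.003], [-0.981, 0.195, -0.0], [-0.0, -0.003, -1.0]]
wrist_force: [-1.0, -0.5, -0.2]
gripper_width: 0.008
gripper_force: 0.4
```

>>> servo_tool([
  [0.04,0.2,0,0,0],
  [0.08,0.4,0,0,0],
  [0.12,0.6,0,0,0],
  [0.16,0.78,0,0,0],
  [0.16,0.78,0,0,0],
])

```text
time_s: 10.7
tcp_pos: [0.5365, -0.1618, 0.047]
ee_rot: [[-0.195, -0.981, 0.001], [-0.981, 0.195, 0.0], [-0.0, -0.0, -1.0]]
wrist_force: [-0.2, -0.1, -0.7]
gripper_width: 0.003
gripper_force: 0.0
```

```bash
python3 -c "
from h import *
st();mv(-20,-73,45)"
```

```text
t 10.7 tcp [ 0.5365 -0.1618  0.047 ] in caster mm [-19.1 -79.5  47. ] yaw off deg 0.12 F [-0.2 -0.1 -0.7] w 0.3019236786921942 0.0
move [0.01 0.22] -0.07
```

>>> servo_tool([
  [0.02,0.08,0,0,0],
  [0.03,0.16,0,0,0],
  [0.05,0.24,0,0,0],
  [0.06,0.3,0,0,0],
  [0.06,0.3,0,0,0],
])

```text
time_s: 11.12
tcp_pos: [0.5367, -0.1597, 0.047]
ee_rot: [[-0.195, -0.981, -0.004], [-0.981, 0.195, -0.007], [0.007, 0.002, -1.0]]
wrist_force: [-1.2, -26.8, -2.7]
gripper_width: 0.006
gripper_force: 13.3
```

```bash
python3 -c "
from h import *
st()"
```

```text
t 11.1167 tcp [ 0.5367 -0.1597  0.047 ] in caster mm [-19.3 -77.4  47. ] yaw off deg 0.11 F [ -1.2 -26.8  -2.7] w 0.5290334716637578 13.349458202719688
```

>>> servo_tool([
  [-0.06,-0.5,0,0,0],
  [-0.2,-1,0,0,0],
  [-0.2,-1,1.2,0,0],
  [-0.2,-1,2.5,0,0],
  [-0.4,-1,3.7,0,0],
])

```text
time_s: 11.53
tcp_pos: [0.5266, -0.1845, 0.1591]
ee_rot: [[-0.197, -0.981, -0.0], [-0.981, 0.197, -0.001], [0.001, -0.0, -1.0]]
wrist_force: [1.0, 0.5, 1.4]
gripper_width: 0.006
gripper_force: 0.0
```

>>> servo_tool([
  [-0.3,0.5,1,0,0],
  [-0.7,1.2,2,0,0],
  [-1,2,3,0,0],
  [-1.34,2.8,3.3,0,0],
  [-1.34,2.8,3.3,0,0],
])

```text
time_s: 11.95
tcp_pos: [0.4859, -0.0975, 0.2609]
ee_rot: [[-0.193, -0.981, 0.008], [-0.981, 0.193, 0.001], [-0.003, -0.008, -1.0]]
wrist_force: [0.2, -0.5, -1.5]
gripper_width: 0.006
gripper_force: 0.0
```

>>> servo_tool([
  [0,0,0,0,0],
  [0,0,0,0,0],
  [0,0,0,0,0],
  [0,0,0,0,0],
  [0,0,0,0,0],
])

```text
time_s: 12.37
tcp_pos: [0.4857, -0.1004, 0.256]
ee_rot: [[-0.197, -0.98, -0.002], [-0.98, 0.197, -0.0], [0.001, 0.002, -1.0]]
wrist_force: [-0.7, 0.6, 0.3]
gripper_width: 0.004
gripper_force: 0.0
```

```bash
cat > m.py <<'E'
from h import *
R,t=pickle.load(open('pose.pkl','rb'))
def W(P):
    P=np.array(P,float).reshape(-1,3)/1e3
    return np.c_[P[:,:2]@R.T+t,P[:,2]]
def toc(p): return np.r_[(R.T@(p[:2]-t))*1e3,p[2]*1e3].round(1)
def topview(c,z,x0,x1,y0,y1,step=1.):
    "orthographic resample at height z mm; rows: y from y0 up, cols: x from x0 up"
    X,Y=np.meshgrid(np.arange(x0,x1,step),np.arange(y0,y1,step))
    uv=proj(c,W(np.c_[X.ravel(),Y.ravel(),np.full(X.size,z)])).astype(np.float32).reshape(X.shape+(2,))
    return cv2.remap(c['pixels'],uv[...,0],uv[...,1],cv2.INTER_LINEAR)
E
python3 - <<'E'
from m import *
st();c=cap('wrist');pickle.dump((c,r.sense(),cap('scene'),cap('side')),open('c6.pkl','wb'))
g=cv2.cvtColor(topview(c,44,-110,-30,-90,-30,4),cv2.COLOR_RGB2GRAY)
print('pin/gate: rows y -90.., cols x -110..-34 step 4');
for i,row in enumerate(g): print(-90+4*i,' '.join(f'{v:3d}' for v in row))
g=cv2.cvtColor(topview(c,16,-115,-40,-20,90,4),cv2.COLOR_RGB2GRAY)
for i,row in enumerate(g): print(-20+4*i,' '.join(f'{v:3d}' for v in row))
E
```

```text
t 12.3667 tcp [ 0.4857 -0.1004  0.256 ] in caster mm [-81.  -29.3 256. ] yaw off deg -0.01 F [-0.7  0.6  0.3] w 0.36895336653421745 0.0
pin/gate: rows y -90.., cols x -110..-34 step 4
-90 227 206 189 181 159 177 185 175 204 176 193 184 179 183 175 177 176 200 175 197
-86 195 157 119 138 138 138 127 127 139 139 139 140 141 141 142 140 131 131 131 132
-82 164 157 122 149 148 146 133 134 135 135 136 137 140 137 139 141 139 140 140 140
-78 206 157 122 148 148 137 133 133 133 135 135 136 137 137 138 138 139 139 140 140
-74 164 157 121 147 147 138 134 149 122 135 147 132 145 145 124 136 137 137 139 140
-70 157 157 104 111  97  98 119  99  95  96  96  95  95  88  87  74  76  74  77  78
-66 176 157 111 175 148 144 139 133 128 123 120 119 116 147 134 123 110 104  99  96
-62 173 157 129 214 214 215 215 215 215 214 216 213 210 126 149 150 151 152 152 153
-58 207 157 126 177 144 145 142 147 144 150 151 155 137 126 147 147 148 148 149 150
-54 167 157 122 147 140 137 138 139 138 140 140 141 142 156 132 110  91  95 143 108
-50 204 157 121 147 138 139 148 144 147 145 146 149 145 148 143 139  83  84 
[... 1855 characters left out ...]
 154  68  35  82 168 154 158 167 136 130  75  31  66  86  92  78  62
60 192 171 154  50  13  16  34  31  64  59  31  31  13  13  48  86  93  84  63
64 226 158 154  38  14  13  19  19  56  49  18  20  14  12  57 119 150 164  64
68 231 157 153  29  13  13  19  19  55  48  20  19  14  13  44 139 211 199  86
72 232 164 151  23  12  14  20  19  55  48  19  18  13  12  24 141 217 212 106
76 192 128 120  16  11  13  18  19  55  47  19  18  13  11  18 111 177 178  92
80  30  28  26  18  11  14  18  18  55  47  19  18  13  13  19  25  30  29  25
84  24  24  25  16  10  15  18  17  55  49  19  19  15  11  18  25  24  25  25
88  24  23  23  17  11  18  19  18  48  44  19  18  17  11  21  25  24  24  24
```

Run:
```python
from m import *
c,s,sc,sd=pickle.load(open('c6.pkl','rb'))
g=cv2.cvtColor(topview(c,40,-100,-60,-72,-48,.5),cv2.COLOR_RGB2GRAY).astype(float)
cols=[]
for j in range(6,70,6):
    a=g[:,j-3:j+4].mean(1); cols.append((-100+j*.5,-72+.5*a.argmax()))
print('pin highlight',cols)
print('profile x=-80',g[:,35:45].mean(1).round(0))
p=np.polyfit(*np.array(cols).T,1);print(p)
# gate top inner/outer edges and hinge cap; slab edges
for z,x in ((48,-40),(48,-20),(48,0),(48,20)):
    a=cv2.cvtColor(topview(c,z,x-3,x+3,-80,-40,1),cv2.COLOR_RGB2GRAY).mean(1).round(0);print(x,a.astype(int))
a=cv2.cvtColor(topview(c,16,-80,-30,-92,-80,1),cv2.COLOR_RGB2GRAY).mean(1).round(0);print('slab edge -92..',a)
a=cv2.cvtColor(topview(c,16,-112,-100,-50,-20,1),cv2.COLOR_RGB2GRAY).mean(0).round(0);print('slab xedge -112..',a)
# tray rim end positions at z=42
for x in (-29.5,29.5):
    a=cv2.cvtColor(topview(c,42,x-1.5,x+1.5,-60,65,1),cv2.COLOR_RGB2GRAY).mean(1).round(0);print('tray',x,a.astype(int))
for y in (-20,10,30):
    a=cv2.cvtColor(topview(c,42,-40,40,y-3,y+3,1),cv2.COLOR_RGB2GRAY).mean(0).round(0);print('tray y',y,a.astype(int))
```

```text
pin highlight [(-97.0, np.float64(-61.5)), (-94.0, np.float64(-62.0)), (-91.0, np.float64(-62.0)), (-88.0, np.float64(-62.0)), (-85.0, np.float64(-62.0)), (-82.0, np.float64(-61.5)), (-79.0, np.float64(-61.5)), (-76.0, np.float64(-61.5)), (-73.0, np.float64(-61.5)), (-70.0, np.float64(-61.5)), (-67.0, np.float64(-61.5))]
profile x=-80 [126. 120. 113. 107. 101.  97.  96.  96.  96.  96. 100. 105. 116. 132.
 148. 165. 181. 194. 207. 213. 215. 215. 211. 207. 200. 192. 181. 167.
 155. 146. 139. 138. 138. 139. 139. 139. 139. 139. 138. 138. 139. 140.
 141. 143. 144. 146. 147. 148.]
[ 1.51515152e-02 -6.04393939e+01]
-40 [139 140 139 139 140 139 137 121  95  80  72  66  69  85 116 143 152 152
 151 150 150 149 148 144 132 122 118 117 117 117 117 118 118 120 125 131
 134 134 133 129]
-20 [143 142 142 142 142 143 142 133 112  91  77  68  66  76 103 134 150 154
 154 154 153 153 152 151 142 105  77 121 184 222 231 232 232 232 232 232
 232 232 232 232]
0 [146 146 146 146 145 146 145 143 131 103  84  72  66  67  81 111 144 158
 159 157 156 156 155 154 151 134  98  95 149 208 232 234 234 234 234 234

[... 1688 characters left out ...]
210 160 140 144 146 152 157]
tray y 10 [ 86  86  85  93 118 155 171 192 217 238 244 246 242 236 230 230 230 231
 231 231 231 231 231 231 231 231 231 231 231 231 231 231 232 231 231 231
 231 232 232 232 232 232 232 232 232 232 232 232 232 232 232 232 232 232
 232 232 232 232 233 233 232 226 221 220 215 183 163 199 238 246 248 247
 202 157 137 139 142 149 154 155]
tray y 30 [132 152 152 145 153 166 177 211 230 238 240 240 232 227 228 229 229 229
 229 229 230 230 230 230 229 229 230 230 230 230 230 230 230 230 230 231
 231 231 231 231 231 231 231 231 231 231 231 231 231 231 231 231 230 231
 231 231 231 231 231 230 225 220 218 216 193 170 190 233 244 247 246 214
 160 139 137 138 138 138 138 138]
```

The gate is shut: the pin runs parallel to x within about 0.015 rad and its position agrees. I update the pose slightly and go behind the latch for a look in numbers.

>>> servo_tool([
  [0.2,1.2,0,0,0],
  [0.5,2.4,0,0,0],
  [0.7,3.6,0,0,0],
  [0.95,4.7,0,0,0],
  [1,5,0,0,0],
])

```text
time_s: 12.93
tcp_pos: [0.5169, 0.0536, 0.2567]
ee_rot: [[-0.193, -0.981, 0.001], [-0.981, 0.193, 0.0], [-0.001, -0.001, -1.0]]
wrist_force: [0.4, -0.2, -0.4]
gripper_width: 0.009
gripper_force: 0.0
```

>>> servo_tool([
  [0,0,0,0,0],
  [0,0,0,0,0],
  [0,0,0,0,0],
  [0,0,0,0,0],
  [0,0,0,0,0],
])

```text
time_s: 13.35
tcp_pos: [0.5155, 0.0491, 0.257]
ee_rot: [[-0.197, -0.98, -0.0], [-0.98, 0.197, -0.0], [0.0, 0.0, -1.0]]
wrist_force: [0.0, 0.9, 0.4]
gripper_width: 0.003
gripper_force: 0.0
```

```bash
python3 - <<'E'
from h import *
R,t=pickle.load(open('pose.pkl','rb'))
a=.02;R2=np.array([[np.cos(a),-np.sin(a)],[np.sin(a),np.cos(a)]])@R
t=t+R2@np.array([0,-.0012]);pickle.dump((R2,t),open('pose.pkl','wb'))
E
python3 - <<'E'
from m import *
st();c=cap('wrist');pickle.dump((c,r.sense(),cap('scene'),cap('side')),open('c7.pkl','wb'))
for z,y0,y1 in ((110,-10,120),):
    g=cv2.cvtColor(topview(c,z,-114,-46,y0,y1,4),cv2.COLOR_RGB2GRAY)
    print('z',z)
    for i,row in enumerate(g): print(y0+4*i,' '.join(f'{v:3d}' for v in row))
E
```

```text
t 13.35 tcp [0.5155 0.0491 0.257 ] in caster mm [-78.7 126.  257. ] yaw off deg -1.17 F [0.  0.9 0.4] w 0.290236321216066 0.0
z 110
-10 227 227 206 150 126 146 147 146 146 146 147 146 146 146 146  93  89
-6 227 227 225 151 125 146 146 146 146 146 146 146 145 146 144  93  96
-2 228 227 208 151 123 146 146 146 146 146 146 145 145 145 145  93  92
2 227 227 225 150 120 146 146 146 145 146 145 145 144 145 144  93  88
6 227 227 203 151 120 146 146 145 145 145 145 145 146 145 134  93  87
10 227 227 224 150 119 146 146 145 143 145 145 145 145 144 133  93  90
14 227 227 208 151 116 146 144 134 129 130 145 144 144 129 125  88  92
18 227 227 224 151 103 197 175 184 184 185 203 197 197 128 128  78  82
22 211 175 179 151 109 197 124 186 163 119 131 168 189 128 126  77  77
26 153 150 151 151 102 196 197 176 114 114 113 191 185 128 119  76  73
30 175 151 150 150 112 139 191 164 133 112 113 192 174 128 127  75  75
34 152 151 153 151 102 118 189 115 130 130 116 200 174 120 110  75  74
38 151 150 151 149 102 177 183 121 133 204 198 216 178 121 127  82  76
42 151 151 150 150 102 158 212 167 158 162 129
[... 678 characters left out ...]
 227 226 147 165 191 192 166 165 167 193 212 212 212 213
86 227 227 227 227 226 212 173 191 189 163 163 165 206 214 214 215 226
90 227 227 227 227 226 227 154 126 134 138 139 146 213 214 214 220 226
94 227 227 227 227 226 227 139 102 102 135 136 139 214 214 214 215 226
98 227 227 227 227 227 227 133 134 134 134 134 138 209 214 214 214 226
102 227 227 227 227 227 227 192 198 198 198 198 199 208 214 214 213 226
106 227 227 227 227 227 227 191 198 199 199 200 199 213 214 214 214 222
110 227 227 227 227 227 227 188 198 198 198 198 199 213 214 214 213 221
114 227 227 227 227 227 227 203 194 197 200 202 205 214 213 214 214 225
118 227 227 227 227 227 227 227 226 226 226 226 226 215 213 214 214 223
```

>>> servo_tool([
  [-0.03,0.48,0,0.02,0],
  [-0.03,0.48,-1.2,0.02,0],
  [-0.03,0.48,-2.5,0.02,0],
  [-0.03,0.48,-3.8,0.02,0],
  [-0.03,0.48,-5,0.02,0],
])

```text
time_s: 13.92
tcp_pos: [0.5145, 0.0643, 0.1056]
ee_rot: [[-0.177, -0.984, 0.001], [-0.984, 0.177, 0.0], [-0.001, -0.001, -1.0]]
wrist_force: [0.6, -0.4, -1.4]
gripper_width: 0.007
gripper_force: 0.0
```

>>> servo_tool([
  [0,0,0,0,0],
  [-0.05,-0.3,0,0,0],
  [-0.11,-0.6,0,0,0],
  [-0.16,-0.9,0,0,0],
  [-0.21,-1.2,0,0,0],
])

```text
time_s: 14.33
tcp_pos: [0.51, 0.0281, 0.1096]
ee_rot: [[-0.176, -0.984, 0.005], [-0.984, 0.176, 0.002], [-0.003, -0.005, -1.0]]
wrist_force: [0.2, 0.4, 0.7]
gripper_width: 0.006
gripper_force: 0.4
```

>>> servo_tool([
  [-0.05,-0.3,0,0,0],
  [-0.11,-0.6,0,0,0],
  [-0.16,-0.9,0,0,0],
  [-0.21,-1.2,0,0,0],
  [-0.26,-1.5,0,0,0],
])

```text
time_s: 14.75
tcp_pos: [0.5006, -0.0174, 0.1075]
ee_rot: [[-0.176, -0.984, 0.001], [-0.984, 0.176, 0.0], [-0.0, -0.001, -1.0]]
wrist_force: [0.1, 1.5, 1.4]
gripper_width: 0.003
gripper_force: 0.7
```

```bash
python3 -c "
from h import *
st();mv(-82,37,119)"
```

```text
t 14.75 tcp [ 0.5006 -0.0174  0.1075] in caster mm [-81.6  57.9 107.5] yaw off deg 0.05 F [0.1 1.5 1.4] w 0.2817433603059551 0.6595676354845637
move [-0.14 -0.68] 0.38
```

>>> servo_tool([
  [0,0,0.4,0,0],
  [-0.03,-0.17,0.4,0,0],
  [-0.06,-0.34,0.4,0,0],
  [-0.1,-0.52,0.4,0,0],
  [-0.13,-0.7,0.4,0,0],
])

```text
time_s: 15.17
tcp_pos: [0.4962, -0.0381, 0.1184]
ee_rot: [[-0.176, -0.984, -0.001], [-0.984, 0.176, -0.0], [0.0, 0.001, -1.0]]
wrist_force: [0.4, 0.6, 1.2]
gripper_width: 0.007
gripper_force: 0.4
```

>>> servo_tool([
  [0,0,0,0,0],
  [0.1,0.5,0,0,0],
  [0.1,0.7,0.8,0,0],
  [0.1,0.7,2,0,0],
  [0.1,0.7,3.2,0,0],
])

```text
time_s: 15.58
tcp_pos: [0.4986, -0.0165, 0.2146]
ee_rot: [[-0.175, -0.984, -0.005], [-0.984, 0.175, -0.002], [0.002, 0.004, -1.0]]
wrist_force: [1.2, 0.4, 0.7]
gripper_width: 0.002
gripper_force: 0.0
```

>>> servo_tool([
  [0,0.3,0.5,0,0],
  [0,0.3,1,0,0],
  [0,0.3,1,0,0],
  [0,0.3,1,0,0],
  [0,0.3,1,0,0],
])

```text
time_s: 16.0
tcp_pos: [0.4989, -0.0076, 0.2434]
ee_rot: [[-0.176, -0.984, -0.003], [-0.984, 0.176, -0.0], [0.001, 0.003, -1.0]]
wrist_force: [-0.3, 0.6, -0.9]
gripper_width: 0.001
gripper_force: 0.0
```

Run:
```python
from m import *
st();c=cap('wrist');pickle.dump((c,r.sense(),cap('scene'),cap('side')),open('c8.pkl','wb'))
print('cam',toc(np.array(c['world_from_camera'])[:3,3]))
for z,y0,y1 in ((110,-70,110),):
    g=cv2.cvtColor(topview(c,z,-114,-46,y0,y1,4),cv2.COLOR_RGB2GRAY)
    print('z',z)
    for i,row in enumerate(g): print(y0+4*i,' '.join(f'{v:3d}' for v in row))
```

```text
t 16.0 tcp [ 0.4989 -0.0076  0.2434] in caster mm [-85.   67.2 243.4] yaw off deg 0.04 F [-0.3  0.6 -0.9] w 0.10155661074126518 0.0
cam [-84.5 -11.5 389.5]
z 110
-70 232 232 232 232 232 230 231 229 226 218 229 218 229 214 218 226 215
-66 232 232 232 232 226 210 210 209 209 198 197 196 187 188 183 183 178
-62 232 232 182 152 150 151 150 136 140 143 137 142 140 141 139 137 137
-58 232 232 159 151 150 151 137 135 136 136 136 136 136 136 137 137 137
-54 232 232 177 151 157 148 137 142 132 119 148 119 123 143 144 136 132
-50 156 157 157 155 204 214 215 217 217 218 217 218 159 149 136 137 137
-46 156 174 160 155 158 134 123 109 115 103 101 100 103 133 112 104 104
-42 231 232 160 154 147 140 140 146 140 146 138 120 125 118 124  84  76
-38 232 232 202 154 146 144 139 138 138 140 139 139 140 140 105  70  82
-34 232 232 163 155 147 147 139 148 151 151 153 153 151 145 129  68  80
-30 232 232 196 154 146 145 169 165 165 164 166 165 151 151 111  79  96
-26 231 231 160 155 145 145 166 166 166 167 167 166 150 148 132  79  78
-22 232 231 191 154 143 141 168 168 168 168 169 169 146 134 111  80  84
-1
[... 1572 characters left out ...]
232 232 231 232 231 232 231 231 230 231 231 231 231 231 231
74 232 232 232 232 232 232 231 231 231 231 231 231 231 231 231 231 231
78 232 231 232 231 232 232 231 231 231 231 230 231 231 231 231 231 230
82 232 232 232 232 232 232 231 231 231 231 231 231 231 231 231 231 231
86 232 232 232 232 232 231 231 231 231 231 231 231 231 231 231 230 231
90 232 232 232 231 231 231 231 231 231 231 231 231 231 231 231 231 231
94 232 231 231 231 231 231 231 231 231 231 231 231 231 231 231 231 231
98 231 232 232 231 231 230 231 231 231 231 231 232 231 230 231 231 231
102 232 231 230 231 231 231 231 231 231 231 231 231 231 231 231 231 231
106 232 231 231 229 160 210 231 231 231 231 161 200 231 231 231 231 231
```

>>> servo_tool([
  [-0.15,-1,0,0,0],
  [-0.3,-2,0,0,0],
  [-0.44,-3.03,0,0,0],
  [-0.44,-3.03,-0.6,0,0],
  [-0.44,-3.03,-1.3,0,0],
])

```text
time_s: 16.57
tcp_pos: [0.487, -0.0999, 0.2061]
ee_rot: [[-0.179, -0.984, 0.003], [-0.984, 0.179, -0.0], [-0.0, -0.003, -1.0]]
wrist_force: [0.3, 0.2, -0.7]
gripper_width: 0.002
gripper_force: 0.0
```

>>> servo_tool([
  [0,0,-0.4,0,0],
  [0,0,-0.8,0,0],
  [0,0,-1.2,0,0],
  [0,0,-1.6,0,0],
  [0,0,-2,0,0],
])

```text
time_s: 16.98
tcp_pos: [0.4862, -0.0996, 0.1459]
ee_rot: [[-0.175, -0.985, -0.002], [-0.984, 0.175, -0.003], [0.003, 0.001, -1.0]]
wrist_force: [-1.8, -4.3, 7.0]
gripper_width: 0.005
gripper_force: 3.4
```

>>> servo_tool([
  [0,0,-0.4,0,0],
  [0,0,-0.8,0,0],
  [0,0,-1.2,0,0],
  [0,0,-1.5,0,0],
  [0,0,-1.5,0,0],
])

```text
time_s: 17.4
tcp_pos: [0.4849, -0.0985, 0.0985]
ee_rot: [[-0.177, -0.984, -0.005], [-0.984, 0.177, -0.0], [0.001, 0.005, -1.0]]
wrist_force: [-0.0, 0.9, 0.5]
gripper_width: 0.007
gripper_force: 0.0
```

Run:
```python
from m import *
st()
```

```text
t 17.4 tcp [ 0.4849 -0.0985  0.0985] in caster mm [-82.7 -24.7  98.5] yaw off deg 0.03 F [-0.   0.9  0.5] w 0.6263102892047181 0.0
```

>>> servo_tool([
  [0,0,1.2,0,0],
  [0,0.2,2.4,0,0],
  [0,0.5,3.6,0,0],
  [0,1,4.6,0,0],
  [0,1,4.6,0,0],
])

```text
time_s: 17.82
tcp_pos: [0.4905, -0.0671, 0.2464]
ee_rot: [[-0.173, -0.985, 0.015], [-0.985, 0.173, 0.0], [-0.003, -0.015, -1.0]]
wrist_force: [0.2, 0.2, 0.3]
gripper_width: 0.005
gripper_force: 0.0
```

>>> servo_tool([
  [0,0,0,0,0],
  [0,0,0,0,0],
  [0,0,0,0,0],
  [0,0,0,0,0],
  [0,0,0,0,0],
])

```text
time_s: 18.23
tcp_pos: [0.4861, -0.0686, 0.2378]
ee_rot: [[-0.177, -0.984, -0.003], [-0.984, 0.177, -0.0], [0.001, 0.002, -1.0]]
wrist_force: [0.0, -0.3, 0.9]
gripper_width: 0.002
gripper_force: 0.0
```

Run:
```python
from m import *
st();c=cap('wrist');pickle.dump((c,r.sense(),cap('scene'),cap('side')),open('c9.pkl','wb'))
print('cam',toc(np.array(c['world_from_camera'])[:3,3]))
for z,y0,y1 in ((50,-100,60),):
    g=cv2.cvtColor(topview(c,z,-114,-46,y0,y1,4),cv2.COLOR_RGB2GRAY)
    print('z',z)
    for i,row in enumerate(g): print(y0+4*i,' '.join(f'{v:3d}' for v in row))
```

```text
t 18.2333 tcp [ 0.4861 -0.0686  0.2378] in caster mm [-86.8   4.9 237.8] yaw off deg 0.04 F [ 0.  -0.3  0.9] w 0.18853492910137662 0.0
cam [-86.3 -73.8 383.8]
z 50
-100 234 234 234 234 234 233 233 234 233 233 233 233 233 233 233 233 233
-96 234 234 234 233 234 233 233 233 233 233 233 233 233 228 222 232 224
-92 233 234 234 234 233 233 233 233 233 233 233 233 228 217 217 217 217
-88 234 234 234 233 230 217 217 217 217 217 217 217 217 217 217 217 217
-84 234 232 230 209 213 188 213 189 201 204 190 193 186 187 173 181 135
-80 234 161 155 137 145 145 139 132 140 150 136 137 137 138 139 140 140
-76 233 157 152 142 150 150 136 135 137 136 137 138 138 139 139 140 140
-72 233 169 154 141 150 150 136 136 136 137 138 138 138 139 139 140 141
-68 196 158 156 140 148 149 137 144 133 100 116  85 101 110 121 111 130
-64 157 157 156 124 143 110 109 109 107 107  99  95  94  99 128 129 120
-60 157 157 156 133 128 166 131 132 160 167 165 194 195 168 147 152 153
-56 157 157 156 115 106 131 209 208 211 209 207 135 124 113 144 149 149
-52 157 157 156  96  94 136 208 209 215 210 209 135 126 126 145 147  87
[... 1224 characters left out ...]
7 157 113 190 223 121 183 243 243 176 164 180 174 135 120  88
24 157 156 156 118 198 216 125 178 242 244 198 173 186 183 126 135  89
28 157 157 157 111 174 205  97 174 241 244 204 155 184 149 125 124  88
32 156 157 157 107 117 202 110 167 239 244 175 166 177 139 130 107  88
36 157 157 157 112  99 195 123 185 227 233 201 155 175 135 144 129  86
40 173 168 157 117 146 203 161 237 245 247 246 152 167 114 114  80  82
44 232 212 157 124 147 175 144 219 228 222 152 155 165  88  91  77  81
48 217 193 157 122 146 243 181  85  88 129 128 214 241  70  75  76  75
52 232 228 157 126 147 243 190  83  89 131 131 209 243 111 114  92 186
56 207 194 157 126 147 242 194  83  74 131 130 206 244 122 122 183 212
```

Run:
```python
from m import *
c=pickle.load(open('c9.pkl','rb'))[0]
for y in (-54,-40,-28,-24): 
    a=cv2.cvtColor(topview(c,50,-98,-60,y-1,y+1,1),cv2.COLOR_RGB2GRAY).mean(0).astype(int);print(y,'x-98..',a)
for x in (-93,-86,-80,-74,-67,-64):
    a=cv2.cvtColor(topview(c,50,x-1,x+1,-90,-10,1),cv2.COLOR_RGB2GRAY).mean(1).astype(int);print(x,'y-90..',a)
```

```text
-54 x-98.. [ 97  88  96 117 134 161 194 206 205 206 206 206 205 206 209 211 211 209
 207 205 206 206 207 207 206 203 190 160 129 121 111 103 102 100 102  99
 109 139]
-40 x-98.. [ 97  97  98 105 121 150 187 206 208 209 211 211 210 210 211 214 215 213
 210 209 209 210 210 209 208 206 198 170 138 127 125 125 125 126 130 140
 149 153]
-28 x-98.. [ 97 103 117 126 126 139 179 203 207 209 210 211 210 209 210 213 214 213
 211 209 210 210 209 208 208 207 200 169 138 127 125 125 125 125 130 140
 150 154]
-24 x-98.. [ 96 103 112 116 119 135 176 206 214 215 215 216 215 215 216 216 216 216
 216 215 216 218 217 215 215 214 208 177 141 127 125 125 125 128 134 143
 149 152]
-93 y-90.. [230 219 217 217 217 215 189 129 112 134 145 150 150 151 150 150 149 148
 148 150 150 149 147 141 122 102 109 140 175 187 170 148 153 156 150 147
 149 150 149 149 151 149 145 144 144 148 153 155 152 141 130 123 121 120
 119 119 119 118 117 116 116 123 141 152 151 135 119 122 123 115 112 117
 117 107 102 106 126 136 123 114]
-86 y-90.. [220 217 217 217 217 215 190 132 111 125 132 135 135 135 135 136 135 136
 135 137 13
[... 889 characters left out ...]
0 122 123 120 119 121 121]
-67 y-90.. [217 217 217 217 217 212 181 123 115 130 137 138 137 138 138 138 138 137
 138 138 132 111  87  81  80  82  94 128 163 185 194 190 177 157 125 102
 112 124 126 126 126 126 126 126 126 126 126 125 125 125 125 125 125 126
 125 125 125 125 125 125 125 125 125 125 125 125 125 125 125 125 125 125
 125 125 124 124 125 125 125 125]
-64 y-90.. [217 217 217 217 217 215 189 129 118 131 137 138 138 138 139 139 138 138
 138 139 138 131 108  84  79  81  93 127 164 185 196 196 185 162 125  94
 108 126 126 126 126 126 126 126 127 128 127 126 127 128 128 127 126 125
 125 126 126 127 127 127 127 127 128 129 129 131 130 127 125 125 125 125
 125 125 125 125 125 125 125 125]
```

The readings suggest the downward push sent the lever back flat, so the claw lies short of the pin. I'll grip the claw head and lift it. With the head's position set, the linkage also fixes the lever angle.

>>> servo_tool([
  [-0.04,-0.7,0,0,20],
  [-0.08,-1.34,-0.8,0,40],
  [-0.08,-1.34,-2,0,40],
  [-0.08,-1.34,-3.2,0,40],
  [-0.08,-1.34,-4,0,40],
])

```text
time_s: 18.8
tcp_pos: [0.4825, -0.1089, 0.1161]
ee_rot: [[-0.178, -0.984, -0.004], [-0.984, 0.178, 0.0], [0.0, 0.004, -1.0]]
wrist_force: [-0.4, -0.2, -1.0]
gripper_width: 0.299
gripper_force: 0.0
```

>>> servo_tool([
  [0,0,-0.5,0,40],
  [0,0,-1,0,40],
  [0,0,-1.6,0,40],
  [0,0,-2.2,0,40],
  [0,0,-2.45,0,40],
])

```text
time_s: 19.22
tcp_pos: [0.4828, -0.1086, 0.0432]
ee_rot: [[-0.177, -0.984, -0.004], [-0.984, 0.177, -0.0], [0.001, 0.004, -1.0]]
wrist_force: [-0.6, -0.8, 0.4]
gripper_width: 0.457
gripper_force: 0.0
```

Run:
```python
from m import *
st();mv(-82,-35,43)
```

```text
t 19.2167 tcp [ 0.4828 -0.1086  0.0432] in caster mm [-82.9 -35.1  43.2] yaw off deg 0.03 F [-0.6 -0.8  0.4] w 39.75346681305963 0.0
move [ 0.03 -0.  ] -0.01
```

>>> servo_tool([
  [0.03,0,0,0,25],
  [0.03,0,0,0,15],
  [0.03,0,0,0,15],
  [0.03,0,0,0,15],
  [0.03,0,0,0,15],
])

```text
time_s: 19.63
tcp_pos: [0.4844, -0.1084, 0.0462]
ee_rot: [[-0.177, -0.984, -0.001], [-0.984, 0.177, 0.0], [-0.0, 0.001, -1.0]]
wrist_force: [-2.3, 0.8, 4.0]
gripper_width: 0.245
gripper_force: 30.0
```

Run:
```python
from m import *
st();s=r.sense();p=toc(s['tcp_pos']);g0=np.array([p[1],p[2]+2])
for a0 in (0.,.2,.5):
    P=lambda a:np.array([22+20*np.cos(a-.2),40+20*np.sin(a-.2)])
    v=g0-P(a0);rr=np.hypot(*v);th0=np.arctan2(v[1],-v[0]);print('a0',a0,'r',rr.round(1),'th0',th0.round(2))
    for a,th in ((a0,.3),(a0,.6),(.5,.65),(.9,.65),(1.2,.6),(1.5,.5),(1.5,.3),(1.5,.1)):
        G=P(a)+rr*np.array([-np.cos(th),np.sin(th)]);d=G-g0
        w=R@np.array([0,d[0]]);print(a,th,'units',np.r_[w,d[1]].__truediv__(30).round(2))
```

```text
t 19.6333 tcp [ 0.4844 -0.1084  0.0462] in caster mm [-81.4 -34.6  46.2] yaw off deg 0.04 F [-2.3  0.8  4. ] w 21.335374634487355 29.950191220559645
a0 0.0 r 77.2 th0 0.16
0.0 0.3 units [0.01 0.08 0.35]
0.0 0.6 units [0.07 0.41 1.05]
0.5 0.65 units [0.08 0.47 1.48]
0.9 0.65 units [0.06 0.34 1.71]
1.2 0.6 units [0.02 0.12 1.74]
1.5 0.5 units [-0.03 -0.19  1.6 ]
1.5 0.3 units [-0.07 -0.39  1.13]
1.5 0.1 units [-0.09 -0.49  0.63]
a0 0.2 r 77.0 th0 0.11
0.2 0.3 units [0.02 0.1  0.49]
0.2 0.6 units [0.08 0.43 1.18]
0.5 0.65 units [0.08 0.47 1.48]
0.9 0.65 units [0.06 0.35 1.71]
1.2 0.6 units [0.02 0.13 1.74]
1.5 0.5 units [-0.03 -0.19  1.6 ]
1.5 0.3 units [-0.07 -0.38  1.13]
1.5 0.1 units [-0.09 -0.48  0.63]
a0 0.5 r 75.7 th0 0.03
0.5 0.3 units [0.02 0.11 0.67]
0.5 0.6 units [0.08 0.43 1.35]
0.5 0.65 units [0.09 0.51 1.45]
0.9 0.65 units [0.07 0.38 1.68]
1.2 0.6 units [0.03 0.16 1.71]
1.5 0.5 units [-0.03 -0.15  1.58]
1.5 0.3 units [-0.06 -0.34  1.12]
1.5 0.1 units [-0.08 -0.44  0.62]
```

>>> servo_tool([
  [0.01,0.04,0.2,0,15],
  [0.02,0.09,0.42,0,15],
  [0.03,0.17,0.64,0,15],
  [0.05,0.29,0.88,0,15],
  [0.07,0.42,1.12,0,15],
])

```text
time_s: 20.05
tcp_pos: [0.4868, -0.0955, 0.0796]
ee_rot: [[-0.176, -0.984, -0.001], [-0.984, 0.176, 0.0], [0.0, 0.001, -1.0]]
wrist_force: [-1.9, 0.6, -4.5]
gripper_width: 0.242
gripper_force: 30.0
```

>>> servo_tool([
  [0,0.02,0.1,0,15],
  [0,0.03,0.2,0,15],
  [0.01,0.05,0.3,0,15],
  [0.01,0.05,0.36,0,15],
  [0.01,0.05,0.36,0,15],
])

```text
time_s: 20.47
tcp_pos: [0.4873, -0.0942, 0.09]
ee_rot: [[-0.176, -0.984, -0.001], [-0.984, 0.176, 0.0], [-0.0, 0.001, -1.0]]
wrist_force: [-2.6, 4.3, -4.3]
gripper_width: 0.245
gripper_force: 30.0
```

Run:
```python
from m import *
st()
```

```text
t 20.4667 tcp [ 0.4873 -0.0942  0.09  ] in caster mm [-81.1 -20.   90. ] yaw off deg 0.07 F [-2.6  4.3 -4.3] w 21.335488475267663 29.993683818611316
```

>>> servo_tool([
  [-0.01,-0.04,0.08,0,15],
  [-0.01,-0.08,0.16,0,15],
  [-0.02,-0.13,0.23,0,15],
  [-0.04,-0.2,0.25,0,15],
  [-0.05,-0.28,0.26,0,15],
])

```text
time_s: 20.88
tcp_pos: [0.4859, -0.1023, 0.0978]
ee_rot: [[-0.176, -0.984, -0.0], [-0.984, 0.176, 0.001], [-0.001, 0.0, -1.0]]
wrist_force: [-3.5, 7.7, -2.9]
gripper_width: 0.244
gripper_force: 30.0
```

>>> servo_tool([
  [-0.01,-0.07,0,0,15],
  [-0.02,-0.15,-0.02,0,15],
  [-0.04,-0.25,-0.06,0,15],
  [-0.06,-0.36,-0.13,0,15],
  [-0.06,-0.36,-0.13,0,15],
])

```text
time_s: 21.3
tcp_pos: [0.4837, -0.1137, 0.0939]
ee_rot: [[-0.176, -0.984, -0.001], [-0.984, 0.176, 0.0], [-0.0, 0.001, -1.0]]
wrist_force: [-3.4, 5.5, -0.1]
gripper_width: 0.242
gripper_force: 30.0
```

Run:
```python
from m import *
st();c=cap('wrist');pickle.dump((c,r.sense(),cap('scene'),cap('side')),open('c10.pkl','wb'))
```

```text
t 21.3 tcp [ 0.4837 -0.1137  0.0939] in caster mm [-81.2 -40.   93.9] yaw off deg 0.04 F [-3.4  5.5 -0.1] w 21.08488317687708 29.9997072763488
```

>>> servo_tool([
  [-0.02,-0.09,-0.25,0,15],
  [-0.03,-0.18,-0.5,0,15],
  [-0.05,-0.26,-0.8,0,15],
  [-0.06,-0.31,-1.1,0,15],
  [-0.06,-0.32,-1.3,0,15],
])

```text
time_s: 21.87
tcp_pos: [0.483, -0.1241, 0.0571]
ee_rot: [[-0.173, -0.985, 0.0], [-0.985, 0.173, -0.002], [0.002, -0.001, -1.0]]
wrist_force: [-15.1, 8.6, 42.1]
gripper_width: 0.241
gripper_force: 68.3
```

>>> servo_tool([
  [0,0,0,0,15],
  [0,0,0,0,15],
  [0,0,0,0,28],
  [0,0,0,0,36],
  [0,0,0,0,36],
])

```text
time_s: 22.28
tcp_pos: [0.4831, -0.1238, 0.0579]
ee_rot: [[-0.173, -0.985, 0.002], [-0.985, 0.173, -0.002], [0.001, -0.002, -1.0]]
wrist_force: [-8.4, 4.3, 16.4]
gripper_width: 0.256
gripper_force: 48.3
```

>>> servo_tool([
  [0,0,0.5,0,36],
  [0,0,1.5,0,36],
  [0,0,2.7,0,36],
  [0,0,3.9,0,36],
  [0,0.5,5.1,0,36],
])

```text
time_s: 22.7
tcp_pos: [0.484, -0.1102, 0.2114]
ee_rot: [[-0.178, -0.984, 0.005], [-0.984, 0.178, -0.002], [0.001, -0.005, -1.0]]
wrist_force: [1.0, 1.8, 0.7]
gripper_width: 0.411
gripper_force: 0.0
```

>>> servo_tool([
  [0.1,1,0.5,0,0],
  [0.1,1,0.8,0,0],
  [0.1,1,0.8,0,0],
  [0.1,1,0.8,0,0],
  [0.1,1,0.8,0,0],
])

```text
time_s: 23.12
tcp_pos: [0.4851, -0.0789, 0.231]
ee_rot: [[-0.177, -0.984, -0.001], [-0.984, 0.177, -0.001], [0.001, 0.001, -1.0]]
wrist_force: [0.4, 0.0, -0.6]
gripper_width: 0.124
gripper_force: 0.0
```

Run:
```python
from m import *
st();c=cap('wrist');pickle.dump((c,r.sense(),cap('scene'),cap('side')),open('c11.pkl','wb'))
print('cam',toc(np.array(c['world_from_camera'])[:3,3]))
g=cv2.cvtColor(topview(c,50,-114,-46,-100,60,4),cv2.COLOR_RGB2GRAY)
for i,row in enumerate(g): print(-100+4*i,' '.join(f'{v:3d}' for v in row))
for x in (-96,-86,-80,-74,-65):
    a=cv2.cvtColor(topview(c,50,x-1,x+1,-90,-10,1),cv2.COLOR_RGB2GRAY).mean(1).astype(int);print(x,'y-90..',a)
```

```text
t 23.1167 tcp [ 0.4851 -0.0789  0.231 ] in caster mm [-85.9  -5.4 231. ] yaw off deg 0.02 F [ 0.4  0.  -0.6] w 10.782334016484137 0.0
cam [-85.7 -84.2 377.1]
-100 236 236 236 236 236 236 236 236 236 236 236 226 221 219 219 222 235
-96 236 236 236 236 236 236 236 236 236 236 228 220 219 219 219 220 232
-92 236 236 236 236 236 234 229 230 234 221 219 220 220 219 219 219 233
-88 236 236 236 236 229 219 220 219 220 220 219 220 219 219 219 220 219
-84 236 188 223 175 156 134 149 124 149 133 128 135 115 138 115 140 110
-80 235 160 158 143 151 152 143 138 138 139 140 140 141 142 143 155 144
-76 160 160 157  98 104 100  87 136 138 140 142 140 141 142 143 143 143
-72 160 160 157  97  98 109 198 202 196 199 202 141 140 141 142 143 144
-68 160 160 156  97 102 105 218 218 224 220 218  87  82  94  93  94  86
-64 160 160 159 131 160 114 219 219 223 220 217 125 123 112 140 142 140
-60 160 160 159 161 202 137 219 220 224 221 218 195 218 167 149 154 155
-56 160 160 159 135 136 103 219 220 224 221 218 115 127 107 145 148 150
-52 159 160 159  97  96  98 219 220 223 221 219 129 128 133 150 150  87
-48 1
[... 2903 characters left out ...]
4 164 193 167 129 129 164]
-74 y-90.. [219 220 219 219 211 169 123 119 130 138 139 139 140 140 141 161 193 203
 201 208 216 218 218 218 218 218 218 217 217 218 218 218 218 218 218 219
 219 219 219 219 219 219 219 219 219 219 220 221 222 224 225 226 225 221
 198 159 142 141 142 140 136 136 138 141 140 139 139 141 140 137 135 139
 140 136 134 137 140 138 131 129]
-65 y-90.. [219 219 219 219 211 168 119 121 133 139 141 141 141 141 141 141 141 140
 140 139 124  94  83  81  82  88 121 164 198 215 218 211 193 160 130 127
 128 128 128 128 128 128 129 128 128 128 128 129 131 132 132 131 131 130
 131 130 130 129 128 128 128 128 127 127 128 128 131 136 137 138 138 139
 138 138 139 139 138 138 138 138]
```

The head now reaches about 14 mm past the pin and the pin shows on both sides, so the claw is hooked. The lever end reads as still up, so next I swing it down.

>>> servo_tool([
  [0.13,-0.02,-0.8,0,0],
  [0.13,-0.02,-1.8,0,0],
  [0.13,-0.02,-2.8,0,0],
  [0.13,-0.02,-3.5,0,0],
  [0.13,-0.02,-3.5,0,0],
])

```text
time_s: 23.68
tcp_pos: [0.4856, -0.0795, 0.1218]
ee_rot: [[-0.178, -0.984, -0.011], [-0.984, 0.178, -0.001], [0.003, 0.011, -1.0]]
wrist_force: [-0.2, 0.3, 0.3]
gripper_width: 0.004
gripper_force: 0.0
```

Run:
```python
from m import *
st();mv(-82,48,118)
```

```text
t 23.6833 tcp [ 0.4856 -0.0795  0.1218] in caster mm [-85.3  -5.9 121.8] yaw off deg -0.04 F [-0.2  0.3  0.3] w 0.3864203963158824 0.0
move [0.43 1.75] -0.13
```

>>> servo_tool([
  [0.12,0.39,0,0,0],
  [0.2,0.75,0,0,0],
  [0.28,1.12,-0.03,0,0],
  [0.34,1.44,-0.12,0,0],
  [0.4,1.77,-0.23,0,0],
])

```text
time_s: 24.1
tcp_pos: [0.5018, -0.0249, 0.1206]
ee_rot: [[-0.175, -0.985, 0.001], [-0.985, 0.175, -0.001], [0.0, -0.001, -1.0]]
wrist_force: [-0.4, -6.6, -2.4]
gripper_width: -0.001
gripper_force: 2.3
```

>>> servo_tool([
  [0.05,0.3,-0.22,0,0],
  [0.1,0.56,-0.45,0,0],
  [0.13,0.72,-0.64,0,0],
  [0.15,0.85,-0.83,0,0],
  [0.15,0.85,-0.83,0,0],
])

```text
time_s: 24.52
tcp_pos: [0.5058, 0.0009, 0.0938]
ee_rot: [[-0.176, -0.984, -0.001], [-0.984, 0.176, 0.0], [-0.0, 0.001, -1.0]]
wrist_force: [-0.6, -0.2, 0.4]
gripper_width: 0.007
gripper_force: 0.1
```

Run:
```python
from m import *
st();mv(-82,85,66)
```

```text
t 24.5167 tcp [0.5058 0.0009 0.0938] in caster mm [-79.7  76.8  93.8] yaw off deg 0.09 F [-0.6 -0.2  0.4] w 0.5682460725639348 0.0543278382247081
move [-0.03  0.28] -0.93
```

>>> servo_tool([
  [-0.01,0.1,-0.2,0,0],
  [-0.02,0.18,-0.4,0,0],
  [-0.03,0.25,-0.6,0,0],
  [-0.03,0.28,-0.8,0,0],
  [-0.03,0.28,-0.9,0,0],
])

```text
time_s: 24.93
tcp_pos: [0.5042, 0.0083, 0.0671]
ee_rot: [[-0.176, -0.984, -0.002], [-0.984, 0.176, -0.0], [0.001, 0.002, -1.0]]
wrist_force: [-6.8, 3.2, 24.8]
gripper_width: 0.006
gripper_force: 12.3
```

Run:
```python
from m import *
st()
```

```text
t 24.9333 tcp [0.5042 0.0083 0.0671] in caster mm [-82.6  83.8  67.1] yaw off deg 0.07 F [-6.8  3.2 24.8] w 0.5034835733340647 12.343356343117193
```

>>> servo_tool([
  [0,0,-0.05,0,0],
  [0,0,-0.1,0,0],
  [0,0,-0.1,0,0],
  [0,0,-0.1,0,0],
  [0,0,-0.1,0,0],
])

```text
time_s: 25.35
tcp_pos: [0.5042, 0.0084, 0.0671]
ee_rot: [[-0.175, -0.985, -0.001], [-0.985, 0.175, -0.0], [0.0, 0.001, -1.0]]
wrist_force: [-8.2, 2.7, 19.6]
gripper_width: 0.006
gripper_force: 9.8
```

>>> servo_tool([
  [0,0,0.3,0,0],
  [0,0,1.3,0,0],
  [0,0,2.6,0,0],
  [0,0,3.9,0,0],
  [0,0,5.2,0,0],
])

```text
time_s: 25.77
tcp_pos: [0.5043, 0.008, 0.2223]
ee_rot: [[-0.176, -0.984, -0.001], [-0.984, 0.176, -0.0], [0.0, 0.001, -1.0]]
wrist_force: [1.2, 0.8, 0.2]
gripper_width: 0.007
gripper_force: 0.0
```

>>> servo_tool([
  [0,0,0.5,0,0],
  [0,0,0.8,0,0],
  [0,0,0.8,0,0],
  [0,0,0.8,0,0],
  [0,0,0.8,0,0],
])

```text
time_s: 26.18
tcp_pos: [0.5038, 0.008, 0.2427]
ee_rot: [[-0.177, -0.984, -0.004], [-0.984, 0.177, -0.001], [0.001, 0.004, -1.0]]
wrist_force: [0.5, -0.8, -0.6]
gripper_width: 0.008
gripper_force: 0.0
```

Run:
```python
from m import *
st();c=cap('wrist');pickle.dump((c,r.sense(),cap('scene'),cap('side')),open('c12.pkl','wb'))
print('cam',toc(np.array(c['world_from_camera'])[:3,3]))
g=cv2.cvtColor(topview(c,50,-114,-46,-92,124,4),cv2.COLOR_RGB2GRAY)
for i,row in enumerate(g): print(-92+4*i,' '.join(f'{v:3d}' for v in row))
for x in (-96,-80,-65):
    a=cv2.cvtColor(topview(c,50,x-1,x+1,-90,-10,1),cv2.COLOR_RGB2GRAY).mean(1).astype(int);print(x,'y-90..',a)
```

```text
t 26.1833 tcp [0.5038 0.008  0.2427] in caster mm [-83.   83.5 242.7] yaw off deg 0.04 F [ 0.5 -0.8 -0.6] w 0.6844160076367093 0.0
cam [-82.3   4.9 388.8]
-92 228 228 228 228 228 228 228 228 228 228 228 228 228 228 228 228 228
-88 228 228 228 228 228 228 228 228 228 228 227 228 227 228 228 227 227
-84 228 228 228 228 228 228 228 228 228 228 228 219 210 210 210 209 214
-80 228 228 228 228 228 224 217 214 224 215 213 209 210 209 209 209 214
-76 228 228 228 225 206 197 197 196 197 194 195 196 180 181 179 169 171
-72 228 165 163 136 146 146 146 134 138 133 132 133 133 134 133 144 135
-68 228 151 150 136 147 148 132 144 146 138 151 133 133 133 133 133 134
-64 227 152 149 104 123 141 199 202 212 209 208 133 133 132 142 144 131
-60 152 151 150 134 147 115 209 211 217 213 211 126 137 120 145 148 149
-56 151 152 151 151 197 143 209 210 217 212 210 182 208 162 144 148 149
-52 150 151 151 126 129 108 208 210 217 212 209  95 101 101 129 127 110
-48 151 151 150  95  97 100 207 210 215 211 210  79  74  84  95  95  67
-44 151 151 150  94  97  92 206 209 215 211 209 123 120 120 122 136  83
-40 152 1
[... 3223 characters left out ...]
5  94  95  95  95  95  98]
-80 y-90.. [228 227 227 228 228 228 228 228 228 227 223 212 209 209 196 157 132 133
 133 132 133 132 141 209 208 197 207 212 213 212 213 212 212 212 212 212
 212 212 212 212 212 211 211 211 211 211 211 211 211 211 211 211 212 221
 227 222 216 216 217 215 206 179 170 191 206 208 213 217 217 201 146 113
 166 203 151 112 146 190 158 110]
-65 y-90.. [228 228 226 216 210 209 209 209 209 209 209 209 209 205 180 142 127 132
 133 133 133 133 133 133 132 132 133 132 133 130 137 170 198 212 208 194
 175 140 100  81  78  74  76  98 113 119 120 120 120 120 119 119 119 120
 122 125 126 122 121 121 122 125 128 127 123 123 127 131 128 125 126 129
 135 138 137 127 122 123 125 129]
```

The lever reads flat with its end at y≈107 mm, and the head end is about 9 mm past the pin. I'll check the gate and tray before handing in.

Run:
```python
from m import *
for f in ('c6','c12'):
    c=pickle.load(open(f+'.pkl','rb'))[0]; print(f)
    def prof(z,x0,x1,y0,y1,ax): return cv2.cvtColor(topview(c,z,x0,x1,y0,y1,.5),cv2.COLOR_RGB2GRAY).astype(float).mean(ax)
    for x in (-50,-40,-20,0,20):
        a=prof(48,x-3,x+3,-80,-56,1);d=np.gradient(cv2.GaussianBlur(a.reshape(-1,1),(1,7),0).ravel());print('gate outer',x,-80+.5*d.argmax())
    for x in (-98,-95,-68,-64):
        a=prof(42,x-1,x+1,-68,-50,1);print('pin',x,-68+.5*a.argmax(),a.max())
    for x in (-29.5,29.5):
        a=prof(42,x-1,x+1,-60,-40,1);b=prof(42,x-1,x+1,40,60,1);print('tray',x,-60+.5*np.gradient(a)[10:].argmax()+5,40+.5*np.gradient(b).argmin())
    for y in (-30,0,30):
        a=prof(42,-45,-25,y-2,y+2,0);b=prof(42,25,45,y-2,y+2,0);print('tray x',y,-45+.5*np.gradient(a).argmax(),25+.5*np.gradient(b).argmin())
```

```text
c6
gate outer -50 -64.5
gate outer -40 -64.0
gate outer -20 -64.0
gate outer 0 -64.0
gate outer 20 -63.5
pin -98 -58.5 207.0
pin -95 -59.0 215.5
pin -68 -59.0 213.0
pin -64 -59.5 213.5
tray -29.5 -50.5 50.0
tray 29.5 -49.5 50.5
tray x -30 -31.5 32.5
tray x 0 -32.0 32.0
tray x 30 -33.0 31.5
c12
gate outer -50 -62.0
gate outer -40 -62.0
gate outer -20 -62.5
gate outer 0 -62.0
gate outer 20 -62.0
pin -98 -57.5 193.0
pin -95 -57.0 153.25
pin -68 -58.5 198.5
pin -64 -58.5 211.5
tray -29.5 -50.5 50.5
tray 29.5 -50.0 50.5
tray x -30 -31.5 33.0
tray x 0 -31.5 33.0
tray x 30 -32.5 32.5
```

```bash
python3 -c "
from h import *
print(r.finish_job())"
```

```text
the job is handed in; nothing more can be done
None
```

I handed the job in, but no verdict came back. My last camera readings had the tray clamped on the bed, the gate shut, the claw over the pin and the lever flat; they couldn't show how far the spring is drawn, and on the way one push knocked the lever down, so I had to grip the claw and re-hook it.

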